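Check cast bars with the straightedge and put all away

ROBOT

A 6-joint arm with a two-finger parallel gripper is mounted at the origin on the work surface. World frame = base frame: x ahead of the robot, y to its left, z up, the work surface at z = 0. Lengths are in mm, angles in rad, forces in N, time in s.
With the tool pointing down it reaches from about 350 to 775 mm from the base axis. Payload 7.3 kg.
Tool frame: the origin (TCP) lies between the finger pads; the fingertips stand 8 mm ahead of it and the grasp point (between the pads) lies 11 mm behind it; y points along the fingers, z is the direction in which the jaws open and shut, and the axes are right-handed (so a half turn about y gives the same grasp; the last joint's range is limited). The gripper opens to 92 mm and grips with 3 to 60 N. Pads are 19 mm wide; open, the fingers measure 130 mm over their backs; the gripper's body (75 mm by 190 mm) begins 47 mm behind the grasp point.
Start: joints at [1.122, 0.342, 1.524, -0, 1.275, -0.146], TCP at [156.537, 501.139, 234.741] pointing down, gripper open.
Joint ranges: [-2.53, 2.53], [-0.77, 2.02], [0.04, 2.7], [-1, 4.14], [0.28, 2.66], [-3.11, 3.11]. Speed limits (rad/s): [2.57, 2.57, 3.14, 3.14, 3.14, 3.14].

INTERFACE

Orientations are given as [roll, pitch, yaw] about the fixed x, y, z axes, in that order (R = Rz(yaw) Ry(pitch) Rx(roll)).
In Python, from plant import bot, vision, job gives the robot as it stands. The module is installed in compiled form; this text tells all that it offers.
- The arm moves only by the tool arm_command, never from a script. Its argument "deltas" is a list of rows, each a list of 4 numbers: the shift along the tool's x, y, z in m, then the turn about the tool's y in degrees. In form: [[x, y, z, twist], ...]. A call has 1 to 5 rows; each row shifts and turns the commanded pose from where the row before left it, along the tool's axes as they then stand; what a row does not reach is not made up. A row lasts 1/10 s, in which the tool goes at most 50 mm and 8.59 degrees, less where a joint would pass 70% of its speed; a pose out of reach is approached as far as the arm can. A call is refused whole if a number of a shift passes 0.05 or a number of a turn 8.59, either way. A call with a gripper value outside its range is refused whole. "claw" is the closure in counts, from 0 (fully open) to 255 (shut), set as the call begins (left out, the last holds). The fingers move at their own pace and stop on an object; the grip force is fixed at half the most. Time passes only in rows, so rows that do not move let the fingers close. It gives the time, the measured TCP pose, the force and the opening at its end, in the units of the state.
- bot.get_obs(): the state, without advancing time (a new reading comes with each control period).
- vision.capture(name): name is "side" or "top"; returns a dict with "img" (480x640x3 uint8, red, green, blue), "camera_matrix" (3x3 intrinsics, pixels), "dist_coeffs" ([k1, k2, p1, p2, k3] as OpenCV has them; the pictures are not rectified), "world_to_cam" (4x4, takes a point from world to camera coordinates). Camera axes: x right, y down, z forward; pixel columns grow to the right and rows downward; lengths in mm; the calibration is good to about 2 mm. A picture is of the moment at which its call begins. There is no depth.
- job.close_job(): hands the job in, once; it reports no verdict.
Trained networks look in a picture, given as the dict that the camera call returned (one of the last four; its "shot" number tells which), for a name from the list of things; names that differ only in an ending like _2 or _b are one class to them, and where a whole thing is asked for, a point or a joint stands for the part that bears it (a point fixed in the world has none). Each returns a list of dicts, best first, with "confidence" (0 to 1); they miss things now and then, are a little off and sometimes report something else, mostly with a low value. They report only what shows in the picture. A call takes as long as a camera call. They do not tell look-alikes from the thing itself.
- vision.find_in(picture, name): "xyz" ([x, y, z] in mm, in the coordinates of the camera as it stood for that picture, good to about 4 mm: the middle of the surface that is visible of it).
- vision.regions_of(picture, name): "mask" (480x640 bool, what is visible of it).
The state is a dict: "time": time; "joint_positions": joint angles; "dq": joint speeds; "tau": joint torques, N m; "tool_pos": TCP position; "tcp_rot": TCP orientation; "contact_force": force on the tool from outside, world axes, zero at the start; "moment": the same for the moment, N m; "grip_width": finger opening in mm.
Only numpy, scipy, OpenCV 4.12 (cv2) and the standard library are available. Lean on these libraries where they do the work, as an engineer would, in place of code of your own. Each camera call takes 0.05 s, during which the arm holds its last target. There are 200 camera calls.

TASK

Draw the straightedge out of its sheath and check the cast bars lying on the bench one after another, from the longest to the shortest: lay the straightedge flat on the bench with its edge flush along one long face of the bar, the whole face covered, and hold it so for a second. Then slide it back fully home into its sheath, and set the bars flat on the floor of the steel tray with the feeder stubs up; leave the beaker, the wood block and the wrench where they are.

Things in the scene. Friction and masses are not known exactly. Their poses are not given: they have to be found in the camera images.
- straightedge: steel straightedge: flat blade 200 x 44 x 6 mm (x, y, z), 0.42 kg, alike on both long edges (y = +-22 mm) and both ends, with an upright wooden grip on its middle, 44 x 14 mm (x, y), rising 40 mm above the blade, top at 46 mm. Loose; it starts in the sheath, pushed in all or most of the way. Origin: centre of the blade's underside; x along the blade, z up
- sheath: grey sheath fixed to the bench beside the bars, left or right: a low cover without a floor (the blade slides in on the bench), inside 46 mm wide, 10 high, 80 deep, outside 13 mm high, sides flared over 18 mm at the mouth. Origin: on the bench at the mouth's centre; x points inwards. Fully home (either end first) the blade's middle is at x = -20 mm, the grip outside
- bar_a: longest raw tin-alloy cast bar, 110 x 36 x 24 mm (x, y, z), 0.7 kg, loose, with a feeder stub to grip on the middle of its top: 24 x 14 mm (x, y), 28 mm high, top at 52 mm. It slides if pushed. Origin: centre of its underside; x along its length, z up; long faces at y = +-18 mm. May be absent
- bar_b: second longest raw tin-alloy cast bar, 95 x 36 x 24 mm (x, y, z), 0.61 kg, loose, with a feeder stub to grip on the middle of its top: 24 x 14 mm (x, y), 28 mm high, top at 52 mm. It slides if pushed. Origin: centre of its underside; x along its length, z up; long faces at y = +-18 mm. May be absent
- bar_c: third longest raw tin-alloy cast bar, 80 x 36 x 24 mm (x, y, z), 0.52 kg, loose, with a feeder stub to grip on the middle of its top: 24 x 14 mm (x, y), 28 mm high, top at 52 mm. It slides if pushed. Origin: centre of its underside; x along its length, z up; long faces at y = +-18 mm. May be absent
- bar_d: shortest raw tin-alloy cast bar, 65 x 36 x 24 mm (x, y, z), 0.43 kg, loose, with a feeder stub to grip on the middle of its top: 24 x 14 mm (x, y), 28 mm high, top at 52 mm. It slides if pushed. Origin: centre of its underside; x along its length, z up; long faces at y = +-18 mm. May be absent
- tray: dark steel tray fixed to the bench, on the other side of the bars from the sheath: 210 x 220 mm (x, y) outside, walls 4 mm thick and 26 mm high, floor 4 mm thick. Origin: centre of its underside; z up. It holds four bars side by side along x
- beaker: bystander: steel beaker, 68 mm across, 85 mm high, at the far left. Origin: centre of its underside
- wood_block: bystander: wooden block 50 x 80 x 40 mm, at the far right. Origin: centre of its underside
- wrench: bystander: open-ended wrench, 180 mm, lying at the far side. Origin: on its underside
Not all that is in view belongs to the job. Leave any pink or yellow look-alike of the bar_d alone.

How it is judged (in metres and radians):
On the way, in this order (a step that is already met when the one before it is completed fails the run):
1. the straightedge lies flat and flush along a long face of bar_a ((y of bar_a in the frame of straightedge between 0.0375 and 0.042 m or y of bar_a in the frame of straightedge between -0.042 and -0.0375 m) and angle between the x axis of bar_a and the x axis of straightedge, either way round below 0.035 rad and x of bar_a in the frame of straightedge between -0.05 and 0.05 m and z of straightedge in the frame of bar_a between -0.003 and 0.005 m and angle between the z axis of bar_a and the z axis of straightedge, either way round below 0.05 rad and height (world z) of bar_a below 0.003 m and angle between bar_a's own z axis and vertical below 0.05 rad), for 0.4 s.
2. the straightedge lies flat and flush along a long face of bar_b ((y of bar_b in the frame of straightedge between 0.0375 and 0.042 m or y of bar_b in the frame of straightedge between -0.042 and -0.0375 m) and angle between the x axis of bar_b and the x axis of straightedge, either way round below 0.035 rad and x of bar_b in the frame of straightedge between -0.0575 and 0.0575 m and z of straightedge in the frame of bar_b between -0.003 and 0.005 m and angle between the z axis of bar_b and the z axis of straightedge, either way round below 0.05 rad and height (world z) of bar_b below 0.003 m and angle between bar_b's own z axis and vertical below 0.05 rad), for 0.4 s.
3. the straightedge lies flat and flush along a long face of bar_c ((y of bar_c in the frame of straightedge between 0.0375 and 0.042 m or y of bar_c in the frame of straightedge between -0.042 and -0.0375 m) and angle between the x axis of bar_c and the x axis of straightedge, either way round below 0.035 rad and x of bar_c in the frame of straightedge between -0.065 and 0.065 m and z of straightedge in the frame of bar_c between -0.003 and 0.005 m and angle between the z axis of bar_c and the z axis of straightedge, either way round below 0.05 rad and height (world z) of bar_c below 0.003 m and angle between bar_c's own z axis and vertical below 0.05 rad), for 0.4 s.
4. the straightedge lies flat and flush along a long face of bar_d ((y of bar_d in the frame of straightedge between 0.0375 and 0.042 m or y of bar_d in the frame of straightedge between -0.042 and -0.0375 m) and angle between the x axis of bar_d and the x axis of straightedge, either way round below 0.035 rad and x of bar_d in the frame of straightedge between -0.0725 and 0.0725 m and z of straightedge in the frame of bar_d between -0.003 and 0.005 m and angle between the z axis of bar_d and the z axis of straightedge, either way round below 0.05 rad and height (world z) of bar_d below 0.003 m and angle between bar_d's own z axis and vertical below 0.05 rad), for 0.4 s.
5. the straightedge is fully home in its sheath (x of straightedge in the frame of sheath between -0.027 and -0.015 m and y of straightedge in the frame of sheath between -0.005 and 0.005 m and angle between the x axis of straightedge and the x axis of sheath, either way round below 0.06 rad and height (world z) of straightedge below 0.004 m), for 0.2 s.
At the end, for the whole second after the job is handed in: Straightedge in its sheath, home to within 7 mm; every bar present flat, stub up, on the tray floor; all at rest. On the way, each bar had the straightedge flat on the bench along a long face, within 2 mm and 0.035 rad, its whole length covered, for 0.4 s, longest bar first (all of step 5 and linear speed of each of straightedge, bar_a, bar_b, bar_c, bar_d below 0.02 m/s and x of bar_a in the frame of tray between -0.1 and 0.1 m and y of bar_a in the frame of tray between -0.105 and 0.105 m and z of bar_a in the frame of tray between 0.002 and 0.008 m and angle between each of bar_a, bar_b, bar_c, bar_d's own z axis and vertical below 0.1 rad and x of bar_b in the frame of tray between -0.1 and 0.1 m and y of bar_b in the frame of tray between -0.105 and 0.105 m and z of bar_b in the frame of tray between 0.002 and 0.008 m and x of bar_c in the frame of tray between -0.1 and 0.1 m and y of bar_c in the frame of tray between -0.105 and 0.105 m and z of bar_c in the frame of tray between 0.002 and 0.008 m and x of bar_d in the frame of tray between -0.1 and 0.1 m and y of bar_d in the frame of tray between -0.105 and 0.105 m and z of bar_d in the frame of tray between 0.002 and 0.008 m); the robot touches nothing.
It fails at once if the beaker is disturbed (moved over 30 mm) (distance of beaker from where it was at the start of the episode above 0.03 m).
It fails at once if the wood block is disturbed (moved over 30 mm) (distance of wood_block from where it was at the start of the episode above 0.03 m).
It fails at once if the wrench is disturbed (moved over 30 mm) (distance of wrench from where it was at the start of the episode above 0.03 m).
Of bar_a, bar_b, bar_c, bar_d only 3 to 4 are there at a start; the rules pass over those that are not, and their reading is None.
At some moment in a run one of bar_a, bar_b, bar_c, bar_d may be knocked a few centimetres aside while the robot is not near it.
Once in a run the grip may slacken for a moment while it holds something.
It also fails if it takes over 210 s, if anything falls off the work surface, if the arm or the gripper's body presses on something with over 40 N, if the wrist force passes 120 N, or if a joint passes its speed limit or range.

## Working session

There is one attempt and no reset: what is moved stays moved. The work goes in short steps, Python scripts to look and compute and a tool call to move; the robot and the scene stay as the last step left them, time stands still between calls to the robot, and variables do not carry over. Pictures are saved under pics/ and viewed, about 12 in all and at most 16, crops included, and the job is handed in when it is done.

Besides the shell and the picture viewer there is one more tool, called after "Call:" in YAML: its name, and indented under it one key for each argument. arm_command: Moves the arm, as the interface text tells. Its arguments: {"type":"object","properties":{"deltas":{"type":"array","items":{"type":"array","items":{"type":"number"}}},"claw":{"type":"number"}},"required":["deltas"]}

```bash
mkdir -p pics; cat > h.py <<'E'
import numpy as np, cv2
from plant import bot, vision, job
def px(c,P):
    W=c["world_to_cam"];W=np.array(W)
    p,_=cv2.projectPoints(np.array(P,float).reshape(-1,1,3),cv2.Rodrigues(W[:3,:3])[0],W[:3,3].copy(),np.array(c["camera_matrix"],float),np.array(c["dist_coeffs"],float))
    return p.reshape(-1,2)
def back(c,uv,z):
    W=np.array(c["world_to_cam"]);u=cv2.undistortPoints(np.array(uv,float).reshape(-1,1,2),np.array(c["camera_matrix"],float),np.array(c["dist_coeffs"],float)).reshape(-1,2)
    d=np.c_[u,np.ones(len(u))]@W[:3,:3]; o=-W[:3,:3].T@W[:3,3]
    return o+d*((z-o[2])/d[:,2])[:,None]
def save(c,n): cv2.imwrite("pics/"+n,cv2.cvtColor(c["img"],cv2.COLOR_RGB2BGR))
E
python3 - <<'E'
from h import *
o=bot.get_obs();print(o)
for n in("top","side"):
    c=vision.capture(n);save(c,n+"0.png");W=np.array(c["world_to_cam"]);print(n,-W[:3,:3].T@W[:3,3],W[:3,:3].round(2).tolist(),c["camera_matrix"],c["dist_coeffs"])
E
```

```text
{'time': 0.0, 'joint_positions': array([ 1.12202915e+00,  3.42734878e-01,  1.52502535e+00, -1.30117184e-05,
        1.27541660e+00, -1.46047382e-01]), 'dq': array([ 0.00140982, -0.00137239,  0.0001507 ,  0.00106625,  0.00244716,
        0.00085912]), 'tau': array([ 1.16684889e-03, -4.31244063e+01, -2.44220692e+01,  7.17830588e-02,
        5.60155569e-02, -1.13517217e-04]), 'tool_pos': array([156.34022741, 500.75696918, 234.03574801]), 'tcp_rot': array([-1.57236545e+00,  2.18233069e-04, -3.02716173e-01]), 'contact_force': array([ 0.09795794,  0.34247382, -1.16290347]), 'moment': array([-0.01429806,  0.01807204, -0.03583398]), 'grip_width': 91.7398961824741}
top [460.99748038  -3.61047637 922.58281593] [[-0.0, -1.0, -0.01], [-0.99, 0.0, -0.12], [0.12, 0.01, -0.99]] [[485.68300119   0.         327.78214827]
 [  0.         485.68300119 236.62051542]
 [  0.           0.           1.        ]] [-0.08349824  0.          0.          0.          0.        ]
side [426.31183486 520.8582961  670.60329772] [[-0.96, -0.29, 0.0], [-0.22, 0.71, -0.67], [0.19, -0.64, -0.74]] [[447.93546599   0.         308.20030208]
 [  0.         447.93546599 240.85462283]
 [  0.           0.           1.        ]] [-0.02016964  0.          0.          0.          0.        ]
```

View pics/top0.png

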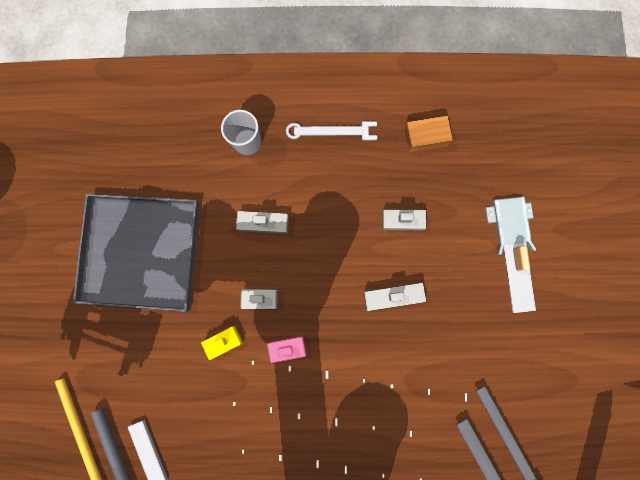

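View pics/side0.png

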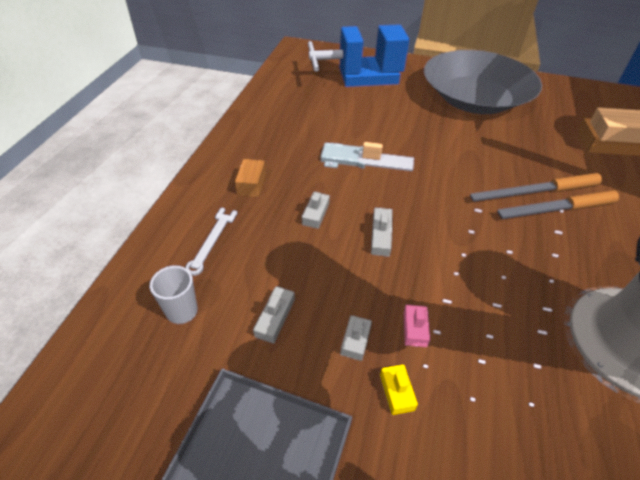

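```bash
cat >> h.py <<'E'
from scipy.optimize import minimize
def box(x0,x1,y0,y1,z0,z1): return np.array([[x,y,z] for x in(x0,x1) for y in(y0,y1) for z in(z0,z1)],float)
def parts(kind,L=None):
    if kind=="bar": return [box(-L/2,L/2,-18,18,0,24),box(-12,12,-7,7,24,52)]
    if kind=="se": return [box(-100,100,-22,22,0,6),box(-22,22,-7,7,6,46)]
    if kind=="tray": return [box(-105,105,-110,110,0,26)]
def render(c,ps,x,y,a,z=0):
    R=np.array([[np.cos(a),-np.sin(a),0],[np.sin(a),np.cos(a),0],[0,0,1]]); S=4
    im=np.zeros((480*S,640*S),np.uint8)
    for p in ps:
        q=px(c,p@R.T+[x,y,z]); h=cv2.convexHull(((q+.5)*S*16).astype(np.int32)); cv2.fillConvexPoly(im,h,255,shift=4)
    return cv2.resize(im,(640,480),interpolation=cv2.INTER_AREA)/255.
def fit(cm,kind,x0,L=None,z=0,pk=None):
    # cm: list of (cap,mask); x0=[x,y,a] (or plus L)
    def f(v):
        l=v[3]*1 if len(v)>3 else L
        return sum(np.abs(render(c,parts(kind,l),v[0],v[1],v[2],z)-m).sum()/m.sum() for c,m in cm)
    n=len(x0); s=np.array([8,8,.15,8])[:n]
    sim=np.vstack([x0]+[np.array(x0)+s*np.eye(n)[i] for i in range(n)])
    r=minimize(f,x0,method="Nelder-Mead",options=dict(initial_simplex=sim,xatol=.05,fatol=1e-4,maxfev=160))
    return r.x,r.fun/len(cm)
def guess(c,m,z=15):
    v,u=np.nonzero(m);P=back(c,np.c_[u,v],z)[:,:2];mu=P.mean(0);w,V=np.linalg.eigh(np.cov((P-mu).T))
    return [mu[0],mu[1],np.arctan2(V[1,1],V[0,1])],2*np.sqrt(3*w[1])
def wrap(a): return (a+np.pi/2)%np.pi-np.pi/2
def bars(names=("top","side")):
    caps={n:vision.capture(n) for n in names}; out=[]
    for n,c in caps.items():
        for r in vision.regions_of(c,"bar_a"):
            m=np.array(r["mask"],float)
            if m.sum()<80: continue
            col=c["img"][m>.5].astype(float).mean(0)
            if np.ptp(col)>50: continue
            g,L=guess(c,m); v,e=fit([(c,m)],"bar",g+[L]); v[2]=wrap(v[2])
            print(n,r["confidence"],v.round(3),"err",round(e,3)); out.append((n,v,e,m))
    return caps,out
E
python3 - <<'E'
from h import *
caps,out=bars()
for n,c in caps.items():
    for k in("straightedge","sheath","tray"):
        for r in vision.regions_of(c,k)[:2]:
            m=np.array(r["mask"],float); np.save(f"{n}_{k}.npy",m) if r is not None else 0
            g,L=guess(c,m,3); print(n,k,r["confidence"],m.sum(),np.round(g,3),L)
            if k=="straightedge": print(fit([(c,m)],"se",g))
            if k=="tray": print(fit([(c,m)],"tray",[g[0],g[1],0]))
print(bot.get_obs()["time"])
E
```

```text
top 0.84 [ 606.336 -135.835    1.551   79.439] err 0.058
top 0.83 [458.214 136.346   1.541  64.123] err 0.072
top 0.7 [ 460.905 -115.664   -1.419  109.36 ] err 0.037
top 0.61 [602.018 132.205   1.51   91.401] err 0.044
top 0.26 [ 4.95921e+02 -3.52593e+02  1.02000e-01  1.28639e+02] err 0.041
side 0.97 [ 461.578 -117.66    -1.412  107.015] err 0.055
side 0.82 [602.271 130.595   1.502  92.775] err 0.045
side 0.78 [457.628 134.799  -1.546  59.878] err 0.078
side 0.66 [ 605.472 -137.14    -1.551   73.015] err 0.084
top straightedge 0.9 1548.0 [ 496.032 -356.467   -3.021] 129.95803396147076
(array([ 526.95392557, -352.6745316 ,   -3.0338008 ]), np.float64(0.6350230531489082))
top sheath 0.59 1827.0 [ 602.95  -346.844   -2.814] 96.93741539816807
top tray 0.92 12727.0 [546.02  378.188   1.516] 231.8716888546917
(array([ 5.45831074e+02,  3.74540992e+02, -6.22428944e-02]), np.float64(0.018715499085624664))
side straightedge 0.72 885.0 [ 501.839 -368.599    2.91 ] 131.139639803107
(array([ 529.63813792, -357.25794525,    3.23098151]), np.float64(0.5148731583028692))
side straightedge 0.69 1310.0 [604.488 126.637   1.533] 108.2146482865947
(array([603.26113215,  78.46074756,   1.54269401]), np.float64(0.8055111510252957))
side sheath 0.82 790.0 [ 603.311 -349.061   -3.059] 93.30403827170397
side sheath 0.35 657.0 [ 608.636 -147.389    1.617] 101.89418702296064
side tray 0.6 14261.0 [556.65  326.184  -2.881] 224.1969743971926
(array([ 5.46287867e+02,  3.73059886e+02, -6.95825282e-02]), np.float64(0.01077228310860141))
0.6
```

```bash
cat >> h.py <<'E'
def fit_se(cm,x0):
    # x0: [x,y,yaw,vis] blade middle pose, yaw pointing into the sheath; visible length from the free end
    def f(v):
        ps=[box(-100,-100+v[3],-22,22,0,6),box(-22,22,-7,7,6,46)]
        return sum(np.abs(render(c,ps,*v[:3])-m).sum()/m.sum() for c,m in cm)
    sim=np.vstack([x0]+[np.array(x0)+np.array([8,8,.1,8])*np.eye(4)[i] for i in range(4)])
    r=minimize(f,x0,method="Nelder-Mead",options=dict(initial_simplex=sim,xatol=.03,fatol=1e-4,maxfev=250)); return r.x,r.fun/len(cm)
E
python3 - <<'E'
from h import *
t=vision.capture("top");s=vision.capture("side")
mt=np.array(vision.regions_of(t,"straightedge")[0]["mask"],float);ms=np.array(vision.regions_of(s,"straightedge")[0]["mask"],float)
for cm in([(t,mt)],[(s,ms)],[(t,mt),(s,ms)]): print(fit_se(cm,[530,-353,.1,125]))
o=bot.get_obs();print(o["tool_pos"],o["tcp_rot"])
v=fit_se([(t,mt),(s,ms)],[530,-353,.1,125])[0]
im=np.hstack([])
def ov(c,v,m,r):
    e=(render(c,[box(-100,100,-22,22,0,6),box(-22,22,-7,7,6,46)],*v[:3])>.5).astype(np.uint8)
    i=cv2.cvtColor(c["img"],cv2.COLOR_RGB2BGR); i=cv2.resize(i[r[0]:r[1],r[2]:r[3]],None,fx=4,fy=4,interpolation=cv2.INTER_CUBIC); e=cv2.resize(e[r[0]:r[1],r[2]:r[3]],None,fx=4,fy=4)
    cv2.drawContours(i,cv2.findContours(e,0,1)[0],-1,(0,0,255),1);return i
cv2.imwrite("pics/se.png",np.hstack([ov(t,v,mt,(185,325,465,560)),cv2.copyMakeBorder(ov(s,v,ms,(130,185,315,420)),0,340,0,0,0)]))
E
```

```text
(array([ 5.31307082e+02, -3.52029449e+02,  1.16025301e-01,  1.30149119e+02]), np.float64(0.05401069518716578))
(array([ 5.31010405e+02, -3.55679336e+02,  1.11571966e-01,  1.30720162e+02]), np.float64(0.10461704132453897))
(array([ 5.30754861e+02, -3.52418222e+02,  1.20933648e-01,  1.30913974e+02]), np.float64(0.09824957571220365))
[156.53116727 501.14508479 234.76796652] [-1.57067071e+00 -1.07167298e-05 -3.02821249e-01]Traceback (most recent call last):
  File "<stdin>", line 7, in <module>
    return _nx.concatenate(arrs, 1, dtype=dtype, casting=casting)
           ~~~~~~~~~~~~~~~^^^^^^^^^^^^^^^^^^^^^^^^^^^^^^^^^^^^^^^
ValueError: need at least one array to concatenate
```

```bash
cat > plan.py <<'E'
# usage: python3 plan.py x,y,z,yawdeg[,mm per row] ...   ('-' keeps a value, '+d' not supported)
import sys; from h import *
o=bot.get_obs(); p=np.array(o["tool_pos"]); yaw=np.degrees(o["tcp_rot"][2]); print("t",round(o["time"],2),p.round(1),round(yaw,2),"F",o["contact_force"].round(1),"w",round(o["grip_width"],1))
rows=[]
for w in sys.argv[1:]:
    f=w.split(","); t=[(float(a) if a!="-" else b) for a,b in zip(f,[*p,yaw])]; step=float(f[4]) if len(f)>4 else 45
    d=np.array(t[:3])-p; n=max(1,int(np.ceil(max(np.linalg.norm(d)/step,abs(t[3]-yaw)/8.))))
    for k in range(n):
        a=np.radians(yaw); d=(np.array(t[:3])-p)/(n-k); dy=(t[3]-yaw)/(n-k)
        r=[round((np.cos(a)*d[0]+np.sin(a)*d[1])/1e3,4),round(-d[2]/1e3,4),round((-np.sin(a)*d[0]+np.cos(a)*d[1])/1e3,4),round(-dy,2)]
        rows.append(r); yaw-=r[3]; p=p+1e3*np.array([np.cos(a)*r[0]-np.sin(a)*r[2],np.sin(a)*r[0]+np.cos(a)*r[2],-r[1]])
    print("  ->",w,len(rows))
for i in range(0,len(rows),5): print(rows[i:i+5])
E
python3 plan.py 480,150,180,6.6,46 531,-353,110,6.6,46
```

```text
t 0.8 [156.5 501.1 234.8] -17.35 F [0.2 0.8 0.4] w 91.7
  -> 480,150,180,6.6,46 11
  -> 531,-353,110,6.6,46 23
[[np.float64(0.0376), np.float64(0.005), np.float64(-0.0217), np.float64(-2.18)], [np.float64(0.0367), np.float64(0.005), np.float64(-0.0231), np.float64(-2.18)], [np.float64(0.0358), np.float64(0.005), np.float64(-0.0245), np.float64(-2.18)], [np.float64(0.0349), np.float64(0.005), np.float64(-0.0258), np.float64(-2.18)], [np.float64(0.0339), np.float64(0.005), np.float64(-0.0272), np.float64(-2.18)]]
[[np.float64(0.0328), np.float64(0.005), np.float64(-0.0284), np.float64(-2.18)], [np.float64(0.0317), np.float64(0.005), np.float64(-0.0296), np.float64(-2.17)], [np.float64(0.0306), np.float64(0.0049), np.float64(-0.0308), np.float64(-2.18)], [np.float64(0.0293), np.float64(0.005), np.float64(-0.032), np.float64(-2.17)], [np.float64(0.0281), np.float64(0.0049), np.float64(-0.0331), np.float64(-2.18)]]
[[np.float64(0.0269), np.float64(0.005), np.float64(-0.0341), np.float64(-2.17)], [np.float64(-0.0006), np.float64(0.0058), np.float64(-0.0421), np.float64(-0.0)], [np.float64(
[... 191 characters left out ...]
), np.float64(-0.0421), np.float64(-0.0)]]
[[np.float64(-0.0006), np.float64(0.0058), np.float64(-0.0421), np.float64(-0.0)], [np.float64(-0.0006), np.float64(0.0059), np.float64(-0.0421), np.float64(-0.0)], [np.float64(-0.0006), np.float64(0.0058), np.float64(-0.0422), np.float64(-0.0)], [np.float64(-0.0006), np.float64(0.0059), np.float64(-0.0421), np.float64(-0.0)], [np.float64(-0.0006), np.float64(0.0058), np.float64(-0.0422), np.float64(-0.0)]]
[[np.float64(-0.0006), np.float64(0.0059), np.float64(-0.0421), np.float64(-0.0)], [np.float64(-0.0006), np.float64(0.0058), np.float64(-0.0422), np.float64(-0.0)], [np.float64(-0.0006), np.float64(0.0059), np.float64(-0.0421), np.float64(-0.0)]]
```

```bash
cat > plan.py <<'E'
# python3 plan.py x,y,z,yawdeg ... : per leg the twist (deg, made first) and then the shift along the tool's axes (mm)
import sys; from h import *
o=bot.get_obs(); p=np.array(o["tool_pos"]); yaw=np.degrees(o["tcp_rot"][2]); print("t",round(o["time"],2),p.round(1),round(yaw,2),"F",o["contact_force"].round(1),"w",round(o["grip_width"],1))
for w in sys.argv[1:]:
    t=[(float(a) if a!="-" else b) for a,b in zip(w.split(","),[*p,yaw])]
    tw=yaw-t[3]; yaw=t[3]; a=np.radians(yaw); d=np.array(t[:3])-p; p=np.array(t[:3])
    s=np.array([np.cos(a)*d[0]+np.sin(a)*d[1],-d[2],-np.sin(a)*d[0]+np.cos(a)*d[1]]); n=int(np.ceil(np.linalg.norm(s)/45))
    print(w,"twist",round(tw,2),"shift",s.round(1).tolist(),f"/{n} =",(s/max(n,1)).round(1).tolist())
E
python3 plan.py 480,150,180,6.6 531,-353,110,6.6
```

```text
t 0.8 [156.5 501.1 234.8] -17.35 F [0.2 0.8 0.4] w 91.7
480,150,180,6.6 twist -23.95 shift [281.0, 54.8, -386.0] /11 = [25.5, 5.0, -35.1]
531,-353,110,6.6 twist 0.0 shift [-7.2, 70.0, -505.5] /12 = [-0.6, 5.8, -42.1]
```

Call:
arm_command:
  deltas:
    - [0,0,0,-8]
    - [0,0,0,-8]
    - [0,0,0,-8]
    - [0.0255,0.005,-0.035,0]
    - [0.0255,0.005,-0.035,0]
  claw: 0

```text
time: 1.3
tool_pos: [215.4, 437.2, 224.6]
tcp_rot: [-1.57, -0.0, 0.119]
contact_force: [0.5, -0.0, 0.6]
grip_width: 92.0
```

Call:
arm_command:
  deltas:
    - [0.0255,0.005,-0.035,0]
    - [0.0255,0.005,-0.035,0]
    - [0.0255,0.005,-0.035,0]
    - [0.0255,0.005,-0.035,0]
    - [0.0255,0.005,-0.035,0]

```text
time: 1.8
tool_pos: [363.2, 277.1, 199.8]
tcp_rot: [-1.57, -0.001, 0.116]
contact_force: [-0.4, 1.1, -0.2]
grip_width: 91.7
```

Call:
arm_command:
  deltas:
    - [0.0255,0.005,-0.035,0]
    - [0.0255,0.005,-0.035,0]
    - [0.0255,0.005,-0.035,0]
    - [0.0255,0.005,-0.035,0]
    - [0,0.005,-0.042,0]

```text
time: 2.3
tool_pos: [487.5, 108.2, 174.6]
tcp_rot: [-1.571, -0.003, 0.116]
contact_force: [0.6, -0.3, -0.8]
grip_width: 91.8
```

Call:
arm_command:
  deltas:
    - [0,0.005,-0.042,0]
    - [0,0.005,-0.042,0]
    - [0,0.005,-0.042,0]
    - [0,0.005,-0.042,0]
    - [0,0.005,-0.042,0]

```text
time: 2.8
tool_pos: [509.0, -100.9, 149.6]
tcp_rot: [-1.571, -0.0, 0.116]
contact_force: [0.2, -0.9, -0.1]
grip_width: 91.9
```

Call:
arm_command:
  deltas:
    - [0,0.005,-0.042,0]
    - [0,0.005,-0.042,0]
    - [0,0.005,-0.042,0]
    - [0,0.005,-0.042,0]
    - [0,0.005,-0.042,0]

```text
time: 3.3
tool_pos: [533.2, -309.5, 124.5]
tcp_rot: [-1.571, -0.0, 0.116]
contact_force: [1.0, 0.5, -0.6]
grip_width: 91.6
```

```bash
python3 plan.py 531,-353.5,90,6.6 -,-,35,-
```

```text
t 3.3 [ 533.2 -309.5  124.5] 6.64 F [ 1.   0.5 -0.6] w 91.6
531,-353.5,90,6.6 twist 0.04 shift [-7.3, 34.5, -43.5] /2 = [-3.6, 17.3, -21.7]
-,-,35,- twist 0.0 shift [0.0, 55.0, 0.0] /2 = [0.0, 27.5, 0.0]
```

Call:
arm_command:
  deltas:
    - [-0.0035,0.017,-0.022,0]
    - [-0.0035,0.0175,-0.0215,0]
    - [0,0.025,0,0]
    - [0,0.02,0,0]
    - [0,0.01,0,0]

```text
time: 3.8
tool_pos: [530.4, -351.2, 33.0]
tcp_rot: [-1.568, 0.002, 0.116]
contact_force: [-0.5, 0.4, -0.4]
grip_width: 91.8
```

Call:
arm_command:
  deltas:
    - [0,0,0,0]
    - [0,0,0,0]
    - [0,0,0,0]
    - [0,0,0,0]
    - [0,0,0,0]
  claw: 255

```text
time: 4.3
tool_pos: [531.7, -351.8, 36.0]
tcp_rot: [-1.572, -0.001, 0.116]
contact_force: [-0.4, 0.2, 0.1]
grip_width: 56.4
```

Call:
arm_command:
  deltas:
    - [0,0,0,0]
    - [0,0,0,0]

```text
time: 4.5
tool_pos: [531.4, -351.7, 35.4]
tcp_rot: [-1.571, -0.0, 0.116]
contact_force: [0.8, -0.3, -0.2]
grip_width: 40.5
```

```bash
python3 plan.py 415,-366.5,36,6.6; python3 -c "
from h import *
c=vision.capture('side');i=cv2.cvtColor(c['img'],cv2.COLOR_RGB2BGR)[80:230,260:460];cv2.imwrite('pics/g1.png',cv2.resize(i,None,fx=3,fy=3))"
```

```text
t 4.5 [ 531.4 -351.7   35.4] 6.65 F [ 0.8 -0.3 -0.2] w 40.5
415,-366.5,36,6.6 twist 0.05 shift [-117.3, -0.6, -1.3] /3 = [-39.1, -0.2, -0.4]
```

View pics/g1.png

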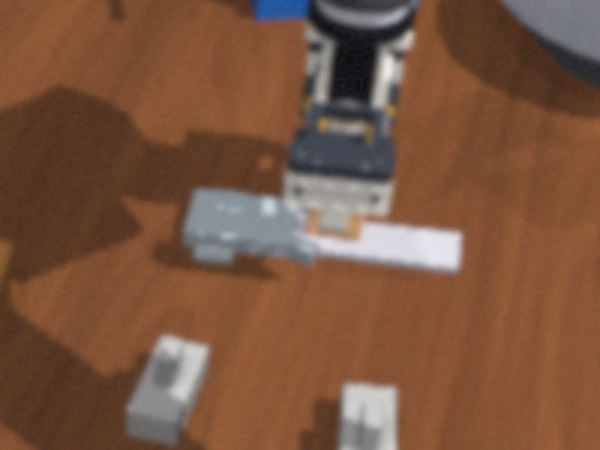

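Call:
arm_command:
  deltas:
    - [0,0,0,0]
    - [0,0,0,0]
    - [0,0,0,0]
    - [0,0,0,0]
    - [0,0,0,0]

```text
time: 5.05
tool_pos: [531.5, -352.4, 35.3]
tcp_rot: [-1.572, -0.001, 0.116]
contact_force: [0.3, -3.8, -1.4]
grip_width: 13.6
```

```bash
python3 plan.py 531,-351.7,34.5,-
```

```text
t 5.05 [ 531.5 -352.4   35.3] 6.62 F [ 0.3 -3.8 -1.4] w 13.6
531,-351.7,34.5,- twist 0.0 shift [-0.4, 0.8, 0.7] /1 = [-0.4, 0.8, 0.7]
```

Call:
arm_command:
  deltas:
    - [-0.01,0,-0.001,0]
    - [-0.02,0,0,0]
    - [-0.02,0,0,0]
    - [-0.02,0,0,0]
    - [-0.02,0,0,0]

```text
time: 5.55
tool_pos: [440.9, -362.4, 35.1]
tcp_rot: [-1.569, 0.0, 0.116]
contact_force: [1.5, -0.6, -1.3]
grip_width: 13.8
```

Call:
arm_command:
  deltas:
    - [-0.02,0,0,0]
    - [-0.02,0,0,0]
    - [0,-0.002,0,0]
    - [0,0,0,0]

```text
time: 5.95
tool_pos: [401.9, -367.3, 37.2]
tcp_rot: [-1.57, 0.0, 0.115]
contact_force: [0.3, -0.2, -3.6]
grip_width: 13.9
```

```bash
cat > chk.py <<'E'
from h import *
o=bot.get_obs();print(o["tool_pos"].round(1),o["tcp_rot"].round(3),o["contact_force"].round(1),o["grip_width"])
import sys
t=vision.capture("top");s=vision.capture("side")
for c in(t,s):
    r=vision.regions_of(c,"straightedge")
    if r:
        m=np.array(r[0]["mask"],float); print("se",r[0]["confidence"],m.sum(),fit([(c,m)],"se",[o["tool_pos"][0],o["tool_pos"][1],o["tcp_rot"][2]]))
E
python3 chk.py; python3 -c "
from h import *
c,_=bars(('top','side'))
save(c['top'],'top1.png')"; python3 plan.py 395,-366,-,6.6 -,-,-,-81.1 395,-116,-,-81.1
```

```text
[ 401.9 -367.3   37.2] [-1.57   0.     0.115] [ 0.3 -0.2 -3.6] 13.946430037256965
se 0.91 1655.0 (array([ 4.01346172e+02, -3.68161532e+02,  1.12621258e-01]), np.float64(0.6164231976778627))
se 0.71 1181.0 (array([ 4.01996434e+02, -3.70410410e+02,  9.13085025e-02]), np.float64(0.2256147166741379))
top 0.83 [457.339 136.831  -1.562  63.183] err 0.036
top 0.75 [ 461.202 -116.285   -1.425  110.825] err 0.041
top 0.74 [601.507 131.557   1.513  93.605] err 0.045
top 0.63 [ 606.737 -136.117   -1.529   78.121] err 0.061
side 0.96 [457.255 135.05    1.559  64.624] err 0.05
side 0.86 [ 461.548 -117.815   -1.411  107.517] err 0.037
side 0.84 [602.337 130.893   1.509  93.181] err 0.034
side 0.65 [ 606.567 -137.647   -1.563   75.135] err 0.047
t 6.35 [ 402.6 -367.5   37. ] 6.69 F [ 0.4 -0.2 -3.5] w 14.0
395,-366,-,6.6 twist 0.09 shift [-7.4, -0.0, 2.4] /1 = [-7.4, -0.0, 2.4]
-,-,-,-81.1 twist 87.7 shift [0.0, -0.0, 0.0] /0 = [0.0, -0.0, 0.0]
395,-116,-,-81.1 twist 0.0 shift [-247.0, -0.0, 38.7] /6 = [-41.2, -0.0, 6.4]
```

View pics/top1.png

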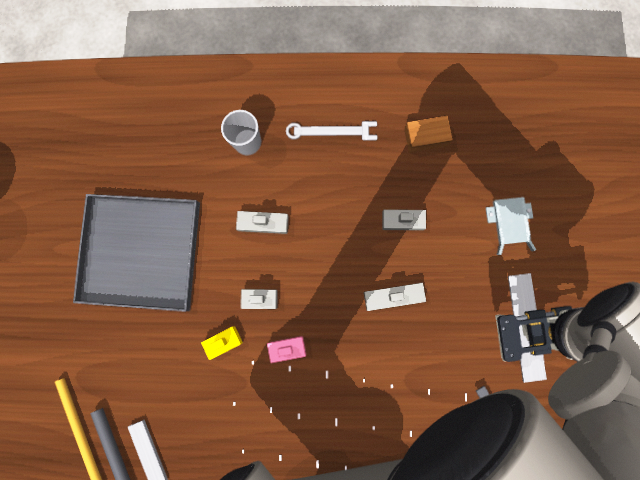

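```bash
python3 plan.py -,-,-,-81.2 402,-126,37,-81.2 421.8,-123,36,-81.2
```

```text
t 6.35 [ 402.6 -367.5   37. ] 6.69 F [ 0.4 -0.2 -3.5] w 14.0
-,-,-,-81.2 twist 87.89 shift [0.0, -0.0, 0.0] /0 = [0.0, -0.0, 0.0]
402,-126,37,-81.2 twist 0.0 shift [-238.8, -0.0, 36.3] /6 = [-39.8, -0.0, 6.1]
421.8,-123,36,-81.2 twist 0.0 shift [0.1, 1.0, 20.0] /1 = [0.1, 1.0, 20.0]
```

Call:
arm_command:
  deltas:
    - [0,0,0,8]
    - [0,0,0,8]
    - [0,0,0,8]
    - [0,0,0,8]
    - [0,0,0,8]

```text
time: 6.85
tool_pos: [402.6, -367.7, 37.3]
tcp_rot: [-1.571, -0.0, -0.588]
contact_force: [0.3, -0.1, -3.6]
grip_width: 13.5
```

Call:
arm_command:
  deltas:
    - [0,0,0,8]
    - [0,0,0,8]
    - [0,0,0,8]
    - [0,0,0,8]
    - [0,0,0,8]

```text
time: 7.35
tool_pos: [402.6, -367.8, 37.3]
tcp_rot: [-1.571, -0.0, -1.286]
contact_force: [-0.2, 0.4, -2.0]
grip_width: 13.8
```

Call:
arm_command:
  deltas:
    - [0,0,0,7.9]
    - [-0.04,0,0.006,0]
    - [-0.04,0,0.006,0]
    - [-0.04,0,0.006,0]
    - [-0.04,0,0.006,0]

```text
time: 7.85
tool_pos: [401.7, -204.6, 37.3]
tcp_rot: [-1.57, -0.0, -1.419]
contact_force: [0.4, 0.0, -4.5]
grip_width: 13.4
```

Call:
arm_command:
  deltas:
    - [-0.04,0,0.006,0]
    - [-0.038,0,0.006,0]
    - [0,0,0,0]

```text
time: 8.15
tool_pos: [400.9, -122.9, 37.4]
tcp_rot: [-1.572, 0.002, -1.414]
contact_force: [0.3, 0.1, -4.0]
grip_width: 13.8
```

```bash
python3 plan.py 421.8,-123,36,-81.2; python3 -c "
from h import *
c,_=bars(('side',))"; python3 chk.py
```

```text
t 8.15 [ 400.9 -122.9   37.4] -81.01 F [ 0.3  0.1 -4. ] w 13.8
421.8,-123,36,-81.2 twist 0.19 shift [3.3, 1.4, 20.6] /1 = [3.3, 1.4, 20.6]
side 0.71 [602.466 129.837   1.516  93.836] err 0.032
side 0.65 [457.73  134.627   1.561  64.03 ] err 0.04
side 0.64 [ 461.56  -118.01    -1.421  107.456] err 0.064
side 0.59 [ 605.95  -138.71     1.561   77.476] err 0.051
[ 402.3 -126.4   37.5] [-1.570e+00 -1.000e-03 -1.416e+00] [ 0.4 -1.2 -3.9] 13.702114401866218
se 0.55 861.0 (array([ 403.30801692, -122.8281962 ,   -1.38328896]), np.float64(2.049409031905445))
se 0.94 1225.0 (array([ 402.62069777, -127.77547398,   -1.41211137]), np.float64(0.39696838735494194))
```

Call:
arm_command:
  deltas:
    - [0,0.0015,0.008,0]
    - [0,0,0.005,0]
    - [0,0,0.003,0]
    - [0,0,0.003,0]
    - [0,0,0.003,0]

```text
time: 8.95
tool_pos: [421.6, -124.5, 36.7]
tcp_rot: [-1.574, 0.001, -1.419]
contact_force: [-12.4, -0.8, 20.0]
grip_width: 13.9
```

Call:
arm_command:
  deltas:
    - [0,0,0.002,0]
    - [0,0,0.002,0]
    - [0,0,0.002,0]
    - [0,0,0,0]
    - [0,0,0,0]

```text
time: 9.45
tool_pos: [426.0, -123.5, 36.8]
tcp_rot: [-1.577, 0.002, -1.418]
contact_force: [-17.9, -4.2, 25.1]
grip_width: 14.0
```

Call:
arm_command:
  deltas:
    - [0,0,0,0]
    - [0,0,0,0]
    - [0,0,0,0]
    - [0,0,0,0]
    - [0,0,0,0]

```text
time: 9.95
tool_pos: [426.0, -123.5, 36.8]
tcp_rot: [-1.577, 0.002, -1.419]
contact_force: [-17.1, -2.6, 24.9]
grip_width: 13.6
```

```bash
python3 -c "
from h import *
c,_=bars(('side',))
i=cv2.cvtColor(c['side']['img'],cv2.COLOR_RGB2BGR)[150:300,320:500];cv2.imwrite('pics/a1.png',cv2.resize(i,None,fx=4,fy=4))"; python3 chk.py
```

```text
side 0.95 [ 606.451 -137.11    -1.559   75.658] err 0.075
side 0.71 [457.853 135.009   1.568  63.383] err 0.051
side 0.66 [ 464.457 -118.156   -1.406  111.392] err 0.065
side 0.58 [602.501 131.027   1.524  91.855] err 0.063
[ 426.  -123.5   36.8] [-1.577  0.002 -1.418] [-17.6  -2.7  25.7] 13.669420161980032
se 0.61 947.0 (array([ 454.43182354, -139.00911799,   -1.76588979]), np.float64(3.679441787274572))
se 0.9 1126.0 (array([ 423.6181219 , -125.11384462,   -1.45159007]), np.float64(0.4856894089785115))
```

View pics/a1.png

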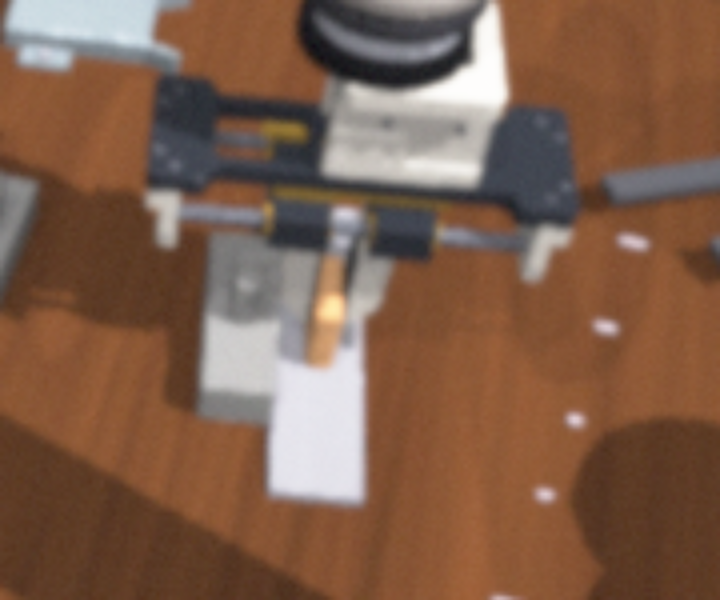

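Call:
arm_command:
  deltas:
    - [0,-0.003,-0.005,0]
    - [0,0,-0.01,0]
    - [0,-0.035,0,0]
    - [0,0,0,0]

```text
time: 10.65
tool_pos: [415.9, -126.4, 75.9]
tcp_rot: [-1.566, -0.003, -1.419]
contact_force: [0.1, -0.4, -4.2]
grip_width: 13.7
```

```bash
python3 plan.py -,-,-,-93.3 412,5,73,- 535,10,73,- 542,134,-,- -,-,38.5,-; python3 -c "
from h import *
c,_=bars(('side','top'))"
```

```text
t 10.65 [ 415.9 -126.4   75.9] -81.31 F [ 0.1 -0.4 -4.2] w 13.7
-,-,-,-93.3 twist 11.99 shift [-0.0, -0.0, 0.0] /0 = [-0.0, -0.0, 0.0]
412,5,73,- twist 0.0 shift [-130.9, 2.9, -11.5] /3 = [-43.6, 1.0, -3.8]
535,10,73,- twist 0.0 shift [-12.1, -0.0, 122.5] /3 = [-4.0, -0.0, 40.8]
542,134,-,- twist 0.0 shift [-124.2, -0.0, -0.1] /3 = [-41.4, -0.0, -0.0]
-,-,38.5,- twist 0.0 shift [-0.0, 34.5, 0.0] /1 = [-0.0, 34.5, 0.0]
side 0.84 [457.476 135.609   1.553  62.997] err 0.039
side 0.69 [602.522 130.281   1.521  93.234] err 0.045
side 0.6 [ 465.447 -116.869   -1.409  107.797] err 0.045
top 0.94 [ 606.401 -135.182    1.553   80.463] err 0.05
top 0.71 [457.42  136.077  -1.57   61.843] err 0.031
top 0.6 [459.487 -80.353  -1.432  36.936] err 0.172
```

Call:
arm_command:
  deltas:
    - [0,0,0,6]
    - [0,0,0,6]
    - [-0.0435,0.001,-0.004,0]
    - [-0.0435,0.001,-0.004,0]
    - [-0.0435,0.001,-0.004,0]

```text
time: 11.35
tool_pos: [409.0, 7.1, 69.5]
tcp_rot: [-1.573, 0.0, -1.629]
contact_force: [0.5, 1.5, -4.5]
grip_width: 13.6
```

Call:
arm_command:
  deltas:
    - [-0.004,0,0.041,0]
    - [-0.004,0,0.041,0]
    - [-0.004,0,0.041,0]
    - [0,0.018,0,0]
    - [0,0.016,0,0]

```text
time: 11.85
tool_pos: [534.4, 11.1, 35.1]
tcp_rot: [-1.571, 0.0, -1.627]
contact_force: [-5.9, -0.0, 41.2]
grip_width: 13.8
```

Call:
arm_command:
  deltas:
    - [-0.0415,0,0,0]
    - [-0.0415,0,0,0]
    - [-0.0415,0,0,0]
    - [0,0,0,0]
    - [0,0,0,0]

```text
time: 12.35
tool_pos: [539.5, 136.0, 35.1]
tcp_rot: [-1.573, -0.001, -1.625]
contact_force: [-0.1, 0.2, -4.3]
grip_width: 13.8
```

```bash
python3 plan.py 562.1,133,37.5,-93.0;  python3 -c "
from h import *
c,_=bars(('side','top'))"; python3 chk.py
```

```text
t 12.35 [539.5 136.   35.1] -93.1 F [-0.1  0.2 -4.3] w 13.8
562.1,133,37.5,-93.0 twist -0.1 shift [1.8, -2.4, 22.8] /1 = [1.8, -2.4, 22.8]
side 0.92 [603.647 148.577   1.515  57.998] err 0.121
side 0.7 [ 465.15  -116.851   -1.426  107.542] err 0.052
top 0.79 [ 465.008 -114.913   -1.422  110.25 ] err 0.032
top 0.76 [ 606.75  -135.677    1.564   79.725] err 0.033
top 0.63 [600.71   93.723   1.557 -15.224] err 0.223
top 0.57 [ 4.57416e+02  1.06960e+02  3.71000e-01 -1.80000e-02] err 0.647
[540.3 134.1  36.2] [-1.572 -0.    -1.629] [ 0.4 -0.4 -3.3] 13.952520448070658
se 0.64 135.0 (array([1237.7510325 ,  118.21004883,   -3.99588586]), np.float64(1.0))
se 0.84 1767.0 (array([541.25599382, 133.00101357,  -1.63958823]), np.float64(0.6161789673424548))
```

Call:
arm_command:
  deltas:
    - [0,0,0.01,0]
    - [0,0,0.006,0]
    - [0,0,0.003,0]
    - [0,0,0.003,0]
    - [0,0,0.002,0]

```text
time: 13.25
tool_pos: [563.3, 133.9, 36.3]
tcp_rot: [-1.574, -0.0, -1.627]
contact_force: [-5.0, -0.6, -1.7]
grip_width: 13.7
```

Call:
arm_command:
  deltas:
    - [0,0,0.002,0]
    - [0,0,0.002,0]
    - [0,0,0,0]
    - [0,0,0,0]
    - [0,0,0,0]

```text
time: 13.75
tool_pos: [568.6, 133.7, 36.7]
tcp_rot: [-1.57, 0.0, -1.627]
contact_force: [-2.3, 0.3, -5.0]
grip_width: 13.8
```

Call:
arm_command:
  deltas:
    - [0,0,0,0]
    - [0,0,0,0]
    - [0,0,0,0]
    - [0,0,0,0]
    - [0,0,0,0]

```text
time: 14.25
tool_pos: [568.6, 133.6, 36.8]
tcp_rot: [-1.57, 0.0, -1.627]
contact_force: [-1.5, 0.3, -4.6]
grip_width: 13.9
```

Call:
arm_command:
  deltas:
    - [0,0,0,0]
    - [0,0,0,0]

```text
time: 14.45
tool_pos: [568.6, 133.7, 36.8]
tcp_rot: [-1.57, 0.0, -1.627]
contact_force: [-1.4, -0.2, -3.8]
grip_width: 13.7
```

```bash
python3 -c "
from h import *
c,_=bars(('side',))
i=cv2.cvtColor(c['side']['img'],cv2.COLOR_RGB2BGR)[230:390,190:390];cv2.imwrite('pics/b1.png',cv2.resize(i,None,fx=4,fy=4)[:600])"; python3 chk.py
```

```text
side 0.87 [ 465.183 -117.359   -1.421  108.52 ] err 0.043
side 0.86 [612.138 151.653   1.561  51.962] err 0.135
side 0.55 [458.025 134.795  -1.544  62.478] err 0.065
side 0.54 [ 5.88680e+02 -1.37158e+02 -1.21500e+00  2.50000e-02] err 0.609
[568.6 133.7  36.8] [-1.57   0.    -1.627] [-1.1  0.2 -4.4] 13.943492643457512
se 0.7 872.0 (array([569.68302556, 133.8290408 ,  -1.62992774]), np.float64(1.8083962942975356))
se 0.61 1763.0 (array([569.31358472, 132.1269034 ,  -1.64290624]), np.float64(0.5900259139390299))
```

View pics/b1.png

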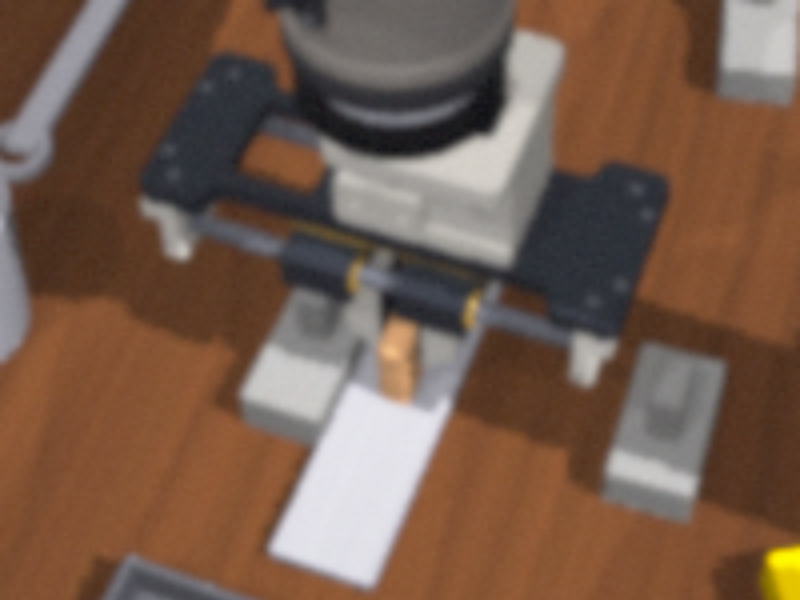

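Call:
arm_command:
  deltas:
    - [0,-0.002,-0.01,0]
    - [0,0,-0.013,0]
    - [0,0,0,-2.8]

```text
time: 15.05
tool_pos: [543.3, 135.1, 38.8]
tcp_rot: [-1.573, -0.0, -1.578]
contact_force: [-0.3, 0.2, -4.5]
grip_width: 13.9
```

```bash
python3 plan.py 543,-136,38.5,-90.4;  python3 -c "
from h import *
c,_=bars(('side','top'))"
```

```text
t 15.05 [543.3 135.1  38.8] -90.39 F [-0.3  0.2 -4.5] w 13.9
543,-136,38.5,-90.4 twist 0.01 shift [271.1, 0.3, 1.5] /7 = [38.7, 0.0, 0.2]
side 0.95 [ 465.633 -117.014   -1.403  108.35 ] err 0.042
side 0.78 [457.607 139.179  -1.546  55.496] err 0.132
side 0.74 [609.74  145.727   1.488  65.126] err 0.122
top 0.9 [ 465.342 -114.549   -1.413  108.506] err 0.048
top 0.7 [ 606.605 -134.616    1.559   77.95 ] err 0.065
top 0.49 [605.373  92.923   1.328  12.609] err 0.296
top 0.25 [7.78950e+02 1.76064e+02 6.60000e-01 8.57100e+01] err 0.38
```

Call:
arm_command:
  deltas:
    - [0.0385,0,0,0]
    - [0.0385,0,0,0]
    - [0.0385,0,0,0]
    - [0.0385,0,0,0]
    - [0.0385,0,0,0]

```text
time: 15.75
tool_pos: [544.1, -59.1, 38.9]
tcp_rot: [-1.57, -0.0, -1.58]
contact_force: [0.7, -0.6, -3.7]
grip_width: 14.0
```

Call:
arm_command:
  deltas:
    - [0.0385,0,0,0]
    - [0.0385,0,0,0]
    - [0,0.0015,0,0]
    - [0,0,0,0]

```text
time: 16.15
tool_pos: [543.2, -135.4, 37.0]
tcp_rot: [-1.571, 0.0, -1.582]
contact_force: [-1.4, 1.0, -4.3]
grip_width: 13.6
```

```bash
python3 plan.py 566.6,-136,37,-90.4;  python3 -c "
from h import *
c,_=bars(('side','top'))"; python3 chk.py
```

```text
t 16.15 [ 543.2 -135.4   37. ] -90.63 F [-1.4  1.  -4.3] w 13.6
566.6,-136,37,-90.4 twist -0.23 shift [0.4, 0.0, 23.4] /1 = [0.4, 0.0, 23.4]
side 0.96 [ 605.666 -137.279   -1.55    72.902] err 0.093
side 0.93 [ 465.351 -116.729   -1.41   102.495] err 0.072
side 0.69 [458.112 135.147   1.555  63.754] err 0.046
side 0.59 [609.588 129.992   1.532  95.578] err 0.036
top 0.76 [457.587 136.474  -1.568  66.641] err 0.057
top 0.73 [608.812 131.671   1.512  90.856] err 0.066
[ 543.4 -133.4   37.2] [-1.571  0.    -1.577] [-0.2  0.  -4.3] 13.51049618784106
se 0.6 742.0 (array([ 545.1024522 , -128.19801267,   -1.55735949]), np.float64(2.3766080016912428))
se 0.85 1153.0 (array([ 543.66388988, -136.402436  ,   -1.59655579]), np.float64(0.35168953964933763))
```

Call:
arm_command:
  deltas:
    - [0,0,0.011,0]
    - [0,0,0.006,0]
    - [0,0,0.003,0]
    - [0,0,0.003,0]
    - [0,0,0.002,0]

```text
time: 17.05
tool_pos: [567.4, -134.5, 36.9]
tcp_rot: [-1.573, 0.001, -1.578]
contact_force: [-5.0, 0.4, -2.1]
grip_width: 13.7
```

Call:
arm_command:
  deltas:
    - [0,0,0.002,0]
    - [0,0,0.002,0]
    - [0,0,0.001,0]
    - [0,0,0,0]
    - [0,0,0,0]

```text
time: 17.55
tool_pos: [573.5, -134.8, 37.2]
tcp_rot: [-1.571, 0.0, -1.579]
contact_force: [-1.6, 0.4, -4.5]
grip_width: 13.8
```

Call:
arm_command:
  deltas:
    - [0,0,0,0]
    - [0,0,0,0]
    - [0,0,0,0]
    - [0,0,0,0]
    - [0,0,0,0]

```text
time: 18.05
tool_pos: [573.4, -134.8, 37.3]
tcp_rot: [-1.571, 0.0, -1.579]
contact_force: [-0.7, -1.0, -4.4]
grip_width: 14.0
```

Call:
arm_command:
  deltas:
    - [0,0,0,0]
    - [0,0,0,0]
    - [0,0,0,0]

```text
time: 18.35
tool_pos: [573.5, -134.8, 37.3]
tcp_rot: [-1.571, 0.0, -1.579]
contact_force: [-1.0, 1.2, -4.4]
grip_width: 14.0
```

```bash
python3 -c "
from h import *
c,_=bars(('side',))
i=cv2.cvtColor(c['side']['img'],cv2.COLOR_RGB2BGR)[120:270,250:450];cv2.imwrite('pics/c1.png',cv2.resize(i,None,fx=4,fy=4)[:600])"; python3 chk.py
```

```text
side 0.95 [ 615.501 -129.887   -1.532   57.569] err 0.201
side 0.9 [457.498 134.8     1.562  63.76 ] err 0.048
side 0.89 [ 465.504 -116.987   -1.42   107.061] err 0.06
side 0.73 [609.194 130.438   1.507  92.412] err 0.053
[ 573.5 -134.8   37.3] [-1.571  0.    -1.579] [-1.4  0.6 -3.5] 13.832890451944705
se 0.65 672.0 (array([ 574.96589187, -133.08538945,   -1.56305314]), np.float64(2.6968779178338003))
se 0.69 1086.0 (array([ 574.38684882, -140.15938587,   -1.58259023]), np.float64(0.40067164987541976))
```

View pics/c1.png

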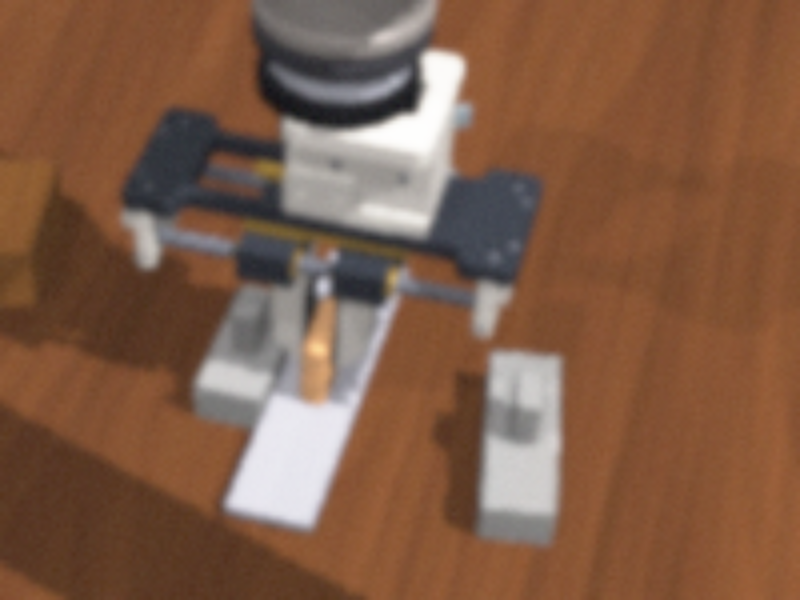

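Call:
arm_command:
  deltas:
    - [0,-0.0015,-0.014,0]
    - [0,0,-0.016,0]
    - [-0.039,0,0,0]
    - [-0.039,0,0,0]
    - [-0.039,0,0,0]

```text
time: 19.15
tool_pos: [544.8, -16.8, 39.1]
tcp_rot: [-1.569, -0.0, -1.58]
contact_force: [0.5, 0.5, -4.6]
grip_width: 13.8
```

Call:
arm_command:
  deltas:
    - [-0.039,0,0,0]
    - [-0.039,0,0,0]
    - [-0.039,0,0,0]
    - [-0.036,0.001,0,0]
    - [0,0,0,0]

```text
time: 19.65
tool_pos: [545.7, 139.8, 38.0]
tcp_rot: [-1.569, 0.002, -1.574]
contact_force: [0.1, -0.1, -5.2]
grip_width: 13.5
```

```bash
python3 plan.py 497.5,135.5,37.2,-90.5;  python3 -c "
from h import *
c,_=bars(('side','top'))"
```

```text
t 19.65 [545.7 139.8  38. ] -90.2 F [ 0.1 -0.1 -5.2] w 13.5
497.5,135.5,37.2,-90.5 twist 0.3 shift [4.7, 0.8, -48.2] /2 = [2.3, 0.4, -24.1]
side 0.95 [458.179 137.137  -1.554  58.76 ] err 0.246
top 0.78 [ 613.769 -135.89     1.547   80.086] err 0.059
top 0.72 [4.54836e+02 1.09282e+02 2.45000e-01 9.00000e-03] err 0.787
top 0.7 [ 465.089 -115.294   -1.423  108.112] err 0.045
```

Call:
arm_command:
  deltas:
    - [0,0,-0.02,0]
    - [0,0,-0.014,0]
    - [0,0,-0.006,0]
    - [0,0,-0.003,0]
    - [0,0,-0.003,0]

```text
time: 20.35
tool_pos: [500.3, 135.3, 38.0]
tcp_rot: [-1.569, 0.0, -1.58]
contact_force: [0.2, 0.8, -2.7]
grip_width: 13.8
```

Call:
arm_command:
  deltas:
    - [0,0,-0.003,0]
    - [0,0,-0.002,0]
    - [0,0,-0.002,0]
    - [0,0,-0.002,0]
    - [0,0,0,0]

```text
time: 20.85
tool_pos: [490.6, 136.0, 37.8]
tcp_rot: [-1.57, 0.0, -1.579]
contact_force: [0.8, 0.3, -3.6]
grip_width: 13.5
```

Call:
arm_command:
  deltas:
    - [0,0,0,0]
    - [0,0,0,0]
    - [0,0,0,0]
    - [0,0,0,0]
    - [0,0,0,0]

```text
time: 21.35
tool_pos: [490.6, 135.9, 37.7]
tcp_rot: [-1.571, 0.0, -1.579]
contact_force: [2.3, -0.1, -2.5]
grip_width: 13.8
```

Call:
arm_command:
  deltas:
    - [0,0,0,0]
    - [0,0,0,0]
    - [0,0,0,0]
    - [0,0,0,0]
    - [0,0,0,0]

```text
time: 21.85
tool_pos: [490.6, 135.9, 37.8]
tcp_rot: [-1.571, 0.0, -1.579]
contact_force: [2.7, 0.7, -2.8]
grip_width: 13.8
```

```bash
python3 -c "
from h import *
c,_=bars(('side',))
i=cv2.cvtColor(c['side']['img'],cv2.COLOR_RGB2BGR)[250:400,240:440];cv2.imwrite('pics/d1.png',cv2.resize(i,None,fx=4,fy=4)[:600])"; python3 chk.py
```

```text
side 0.91 [451.354 141.855   1.556  52.368] err 0.099
side 0.77 [609.763 143.442   1.509  66.133] err 0.155
[490.6 135.9  37.7] [-1.571  0.    -1.579] [ 1.9  0.5 -3.4] 14.073531427149403
se 0.69 860.0 (array([491.33709308, 133.89728618,  -1.58498929]), np.float64(1.9038668490652073))
se 0.61 1754.0 (array([491.86989278, 133.16758115,  -1.57522969]), np.float64(0.6383191360922932))
```

View pics/d1.png

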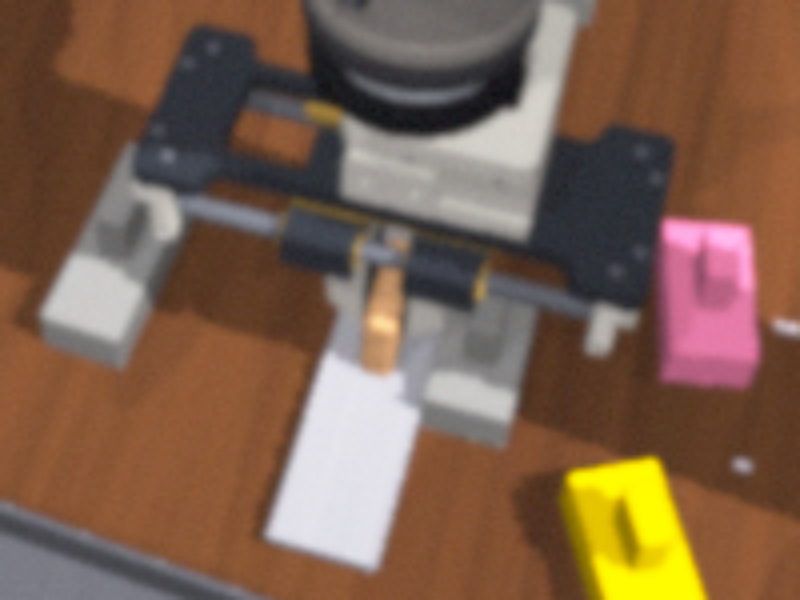

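Call:
arm_command:
  deltas:
    - [0,-0.0015,0.014,0]
    - [0,0,0.03,0]
    - [0.042,0,0,0]
    - [0.045,0,0,0]
    - [0.044,0,0,0]

```text
time: 22.65
tool_pos: [532.1, 3.5, 38.6]
tcp_rot: [-1.574, 0.0, -1.577]
contact_force: [0.8, -0.5, -4.5]
grip_width: 13.8
```

Call:
arm_command:
  deltas:
    - [0,-0.034,0,0]
    - [0,0,-0.04,0]
    - [0,0,-0.042,0]
    - [0,0,-0.04,0]
    - [0,0,0,0]

```text
time: 23.15
tool_pos: [403.2, 6.6, 72.0]
tcp_rot: [-1.582, 0.002, -1.579]
contact_force: [1.0, -0.7, -4.9]
grip_width: 13.7
```

```bash
python3 plan.py 404,-120,-,-90.4 404,-120,38.5,- 402.2,-367.4,39,- -,-,-,6.62;  python3 -c "
from h import *
c,_=bars(('side','top'))"
```

```text
t 23.15 [403.2   6.6  72. ] -90.45 F [ 1.  -0.7 -4.9] w 13.7
404,-120,-,-90.4 twist -0.05 shift [126.6, -0.0, 1.6] /3 = [42.2, -0.0, 0.5]
404,-120,38.5,- twist 0.0 shift [-0.0, 33.5, 0.0] /1 = [-0.0, 33.5, 0.0]
402.2,-367.4,39,- twist 0.0 shift [247.4, -0.5, -0.1] /6 = [41.2, -0.1, -0.0]
-,-,-,6.62 twist -97.02 shift [0.0, -0.0, 0.0] /0 = [0.0, -0.0, 0.0]
side 0.94 [609.307 130.973   1.514  93.894] err 0.043
side 0.74 [450.709 135.769   1.566  63.884] err 0.061
side 0.73 [461.487 -98.845  -1.514  71.927] err 0.858
side 0.62 [ 613.221 -137.673   -1.56    70.917] err 0.072
top 0.91 [ 465.022 -114.508   -1.423  108.907] err 0.046
top 0.91 [608.537 133.483   1.509  92.009] err 0.066
top 0.8 [ 613.672 -135.681    1.544   79.764] err 0.062
top 0.77 [450.169 138.499  -1.562  56.254] err 0.089
```

Call:
arm_command:
  deltas:
    - [0.042,0,0,0]
    - [0.042,0,0,0]
    - [0.042,0,0,0]
    - [0.041,0.01,0,0]
    - [0.041,0.01,0,0]

```text
time: 23.85
tool_pos: [410.8, -204.9, 53.0]
tcp_rot: [-1.569, -0.001, -1.578]
contact_force: [1.2, 0.3, -4.3]
grip_width: 13.8
```

Call:
arm_command:
  deltas:
    - [0.041,0.01,0,0]
    - [0.041,0.003,0,0]
    - [0.041,0,0,0]
    - [0.042,0,0,0]
    - [0,0,0,-8]

```text
time: 24.35
tool_pos: [409.6, -374.3, 40.2]
tcp_rot: [-1.568, -0.006, -1.441]
contact_force: [0.5, 1.2, -4.1]
grip_width: 14.0
```

Call:
arm_command:
  deltas:
    - [0,0,0,-8]
    - [0,0,0,-8]
    - [0,0,0,-8]
    - [0,0,0,-8]
    - [0,0,0,-8]

```text
time: 24.85
tool_pos: [409.2, -368.1, 39.6]
tcp_rot: [-1.571, 0.0, -0.735]
contact_force: [-1.0, 0.3, -4.1]
grip_width: 13.9
```

Call:
arm_command:
  deltas:
    - [0,0,0,-8]
    - [0,0,0,-8]
    - [0,0,0,-8]
    - [0,0,0,-8]
    - [0,0,0,-8]

```text
time: 25.35
tool_pos: [409.2, -368.0, 39.6]
tcp_rot: [-1.571, 0.0, -0.037]
contact_force: [-0.5, -0.4, -4.3]
grip_width: 13.6
```

Call:
arm_command:
  deltas:
    - [0,0,0,-8.5]
    - [0,0,0,-0.5]
    - [0,0,0,0]
    - [0,0,0,0]

```text
time: 25.75
tool_pos: [408.7, -367.6, 39.9]
tcp_rot: [-1.571, 0.0, 0.112]
contact_force: [-0.3, -0.6, -3.3]
grip_width: 14.0
```

```bash
python3 plan.py 402.2,-367.4,38,6.62; python3 chk.py; python3 -c "
from h import *
t=vision.capture('top');s=vision.capture('side');save(t,'t5.png');save(s,'s5.png')
i=cv2.resize(cv2.cvtColor(t['img'],cv2.COLOR_RGB2BGR)[180:400,450:600],None,fx=2.7,fy=2.7);j=cv2.resize(cv2.cvtColor(s['img'],cv2.COLOR_RGB2BGR)[90:240,300:440],None,fx=2.8,fy=2.8)
j=cv2.copyMakeBorder(j,0,i.shape[0]-j.shape[0],0,0,0);cv2.imwrite('pics/ins.png',np.hstack([i,j])[:,:800])"
```

```text
t 25.75 [ 408.7 -367.6   39.9] 6.39 F [-0.3 -0.6 -3.3] w 14.0
402.2,-367.4,38,6.62 twist -0.23 shift [-6.5, 1.9, 1.0] /1 = [-6.5, 1.9, 1.0]
[ 408.7 -367.6   39.9] [-1.571  0.     0.112] [-0.3 -0.6 -3.3] 13.995527020621285
se 0.92 1656.0 (array([ 4.08322666e+02, -3.69841165e+02,  1.11252412e-01]), np.float64(0.6350809889173061))
se 0.68 1089.0 (array([ 4.08775146e+02, -3.76637045e+02,  9.85555435e-02]), np.float64(0.2689281405858946))
```

View pics/ins.png

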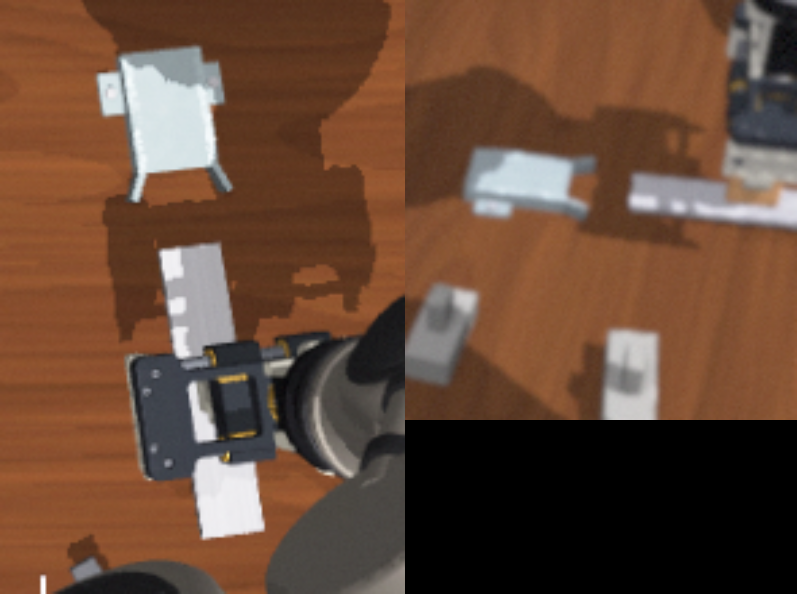

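Call:
arm_command:
  deltas:
    - [0,0.002,0.001,-0.25]
    - [0.02,0,0,0]
    - [0.01,0,0,0]
    - [0,0,0,0]
    - [0,0,0,0]

```text
time: 26.55
tool_pos: [437.9, -362.6, 37.9]
tcp_rot: [-1.57, 0.001, 0.119]
contact_force: [0.3, -1.2, -4.2]
grip_width: 13.7
```

Call:
arm_command:
  deltas:
    - [0.01,0,0,0]
    - [0.01,0,0,0]
    - [0.01,0,0,0]
    - [0,0,0,0]

```text
time: 26.95
tool_pos: [469.9, -359.8, 38.5]
tcp_rot: [-1.573, -0.002, 0.119]
contact_force: [1.9, -1.5, -4.5]
grip_width: 14.1
```

Call:
arm_command:
  deltas:
    - [0,0,0,0]

```text
time: 27.05
tool_pos: [468.9, -359.7, 38.3]
tcp_rot: [-1.572, -0.001, 0.119]
contact_force: [0.2, -1.2, -4.4]
grip_width: 14.0
```

Call:
arm_command:
  deltas:
    - [0.012,0.0005,0,0.2]
    - [0.012,0,0,0]
    - [0.012,0,0,0]
    - [0,0,0,0]

```text
time: 27.45
tool_pos: [506.1, -355.2, 37.8]
tcp_rot: [-1.572, -0.002, 0.116]
contact_force: [1.4, -2.0, -4.7]
grip_width: 14.0
```

Call:
arm_command:
  deltas:
    - [0.012,0,0,0]
    - [0.012,0,0,0]
    - [0.004,0,0,0]
    - [0,0,0,0]

```text
time: 27.85
tool_pos: [532.5, -352.2, 37.6]
tcp_rot: [-1.572, -0.001, 0.116]
contact_force: [2.0, -4.6, -6.0]
grip_width: 13.7
```

Call:
arm_command:
  deltas:
    - [0.003,0,0,0]
    - [0,0,0,0]

```text
time: 28.05
tool_pos: [534.4, -352.0, 37.6]
tcp_rot: [-1.571, 0.0, 0.115]
contact_force: [0.1, -4.8, -4.1]
grip_width: 13.9
```

Call:
arm_command:
  deltas:
    - [0.003,0,0,0]
    - [0,0,0,0]

```text
time: 28.25
tool_pos: [537.1, -351.7, 37.6]
tcp_rot: [-1.571, 0.001, 0.115]
contact_force: [-0.7, -5.3, -4.0]
grip_width: 13.6
```

Call:
arm_command:
  deltas:
    - [0.002,0,-0.001,0]
    - [0.001,0,0,0]
    - [0,0,0,0]

```text
time: 28.55
tool_pos: [540.0, -351.9, 37.6]
tcp_rot: [-1.57, 0.001, 0.115]
contact_force: [-2.9, -3.5, -3.9]
grip_width: 13.8
```

Call:
arm_command:
  deltas:
    - [0.002,0,0,0]
    - [0,0,0,0]

```text
time: 28.75
tool_pos: [540.4, -351.8, 37.6]
tcp_rot: [-1.569, 0.005, 0.115]
contact_force: [-9.4, -3.5, 0.4]
grip_width: 13.7
```

Call:
arm_command:
  deltas:
    - [0.001,0,0,0]
    - [0,0,0,0]

```text
time: 28.95
tool_pos: [540.5, -351.8, 37.6]
tcp_rot: [-1.569, 0.006, 0.115]
contact_force: [-13.2, -5.4, 1.7]
grip_width: 13.7
```

Call:
arm_command:
  deltas:
    - [0.001,0,0,0]
    - [0,0,0,0]

```text
time: 29.15
tool_pos: [540.6, -351.8, 37.6]
tcp_rot: [-1.568, 0.008, 0.115]
contact_force: [-15.8, -4.7, 3.6]
grip_width: 13.9
```

Call:
arm_command:
  deltas:
    - [-0.002,0.001,0,0]
    - [0,0,0,0]
    - [0,0,0,0]

```text
time: 29.45
tool_pos: [540.2, -351.8, 36.7]
tcp_rot: [-1.569, 0.004, 0.115]
contact_force: [-10.7, -4.5, 0.5]
grip_width: 14.1
```

Call:
arm_command:
  deltas:
    - [0,0,0,0]
    - [0,0,0,0]
    - [0,0,0,0]
    - [0,0,0,0]
    - [0,0,0,0]
  claw: 110

```text
time: 29.95
tool_pos: [542.9, -351.5, 36.8]
tcp_rot: [-1.571, -0.0, 0.116]
contact_force: [-0.3, 0.3, -0.2]
grip_width: 48.8
```

Call:
arm_command:
  deltas:
    - [0,-0.02,0,0]
    - [0,-0.04,0,0]
    - [0,-0.04,0,0]
    - [-0.02,0,0.045,0]
    - [-0.02,0,0.045,0]

```text
time: 30.45
tool_pos: [493.0, -267.1, 138.1]
tcp_rot: [-1.573, -0.003, 0.114]
contact_force: [0.3, 1.6, -0.7]
grip_width: 52.3
```

```bash
python3 -c "
from h import *
t=vision.capture('top');s=vision.capture('side')
for c in(t,s):
    r=vision.regions_of(c,'straightedge')
    if r:print(r[0]['confidence'],fit_se([(c,np.array(r[0]['mask'],float))],[540,-352,.115,120]))
i=cv2.resize(cv2.cvtColor(t['img'],cv2.COLOR_RGB2BGR)[180:330,450:600],None,fx=2.7,fy=2.7);j=cv2.resize(cv2.cvtColor(s['img'],cv2.COLOR_RGB2BGR)[90:235,300:440],None,fx=2.8,fy=2.8)[:405,:390]
j=cv2.copyMakeBorder(j,0,i.shape[0]-j.shape[0],0,0,0);cv2.imwrite('pics/home.png',np.hstack([i,j]))
bars()
"; python3 plan.py
```

```text
0.56 (array([ 6.04706860e+02, -3.03304436e+02, -2.05829089e-01, -3.92413801e-02]), np.float64(3.1443456452348375))
0.92 (array([ 5.39252774e+02, -3.54817768e+02,  1.05949076e-01,  1.16893442e+02]), np.float64(0.09658504550145418))
top 0.98 [ 614.101 -135.397    1.556   79.363] err 0.073
top 0.89 [449.634 136.73   -1.545  63.242] err 0.064
top 0.75 [543.183 346.699  -0.698 236.979] err 0.776
top 0.6 [608.545 132.204   1.514  92.144] err 0.053
top 0.57 [ 465.273 -115.127   -1.415  108.705] err 0.062
side 0.94 [450.061 135.257   1.566  63.744] err 0.047
side 0.92 [609.25  130.687   1.517  93.259] err 0.033
side 0.88 [ 613.831 -138.116    1.563   76.245] err 0.074
side 0.57 [ 465.368 -116.749   -1.416  107.45 ] err 0.049
side 0.44 [ 7.90319e+02  1.46409e+02 -6.36000e-01  1.09823e+02] err 0.372
t 30.85 [ 493.5 -268.1  136.8] 6.57 F [-0.4 -0.4 -0.4] w 52.1
```

View pics/home.png

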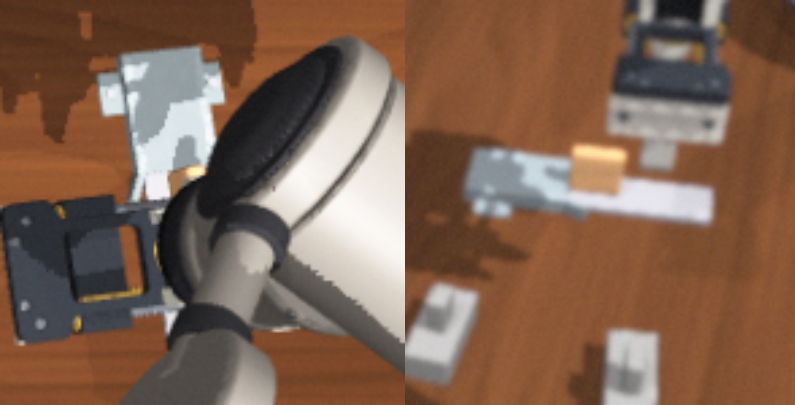

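```bash
python3 plan.py -,-,-,-90.4 450,136,75,- 450,136,36,- 
```

```text
t 30.85 [ 493.5 -268.1  136.8] 6.57 F [-0.4 -0.4 -0.4] w 52.1
-,-,-,-90.4 twist 96.97 shift [-0.0, -0.0, 0.0] /0 = [-0.0, -0.0, 0.0]
450,136,75,- twist 0.0 shift [-403.8, 61.8, -46.3] /10 = [-40.4, 6.2, -4.6]
450,136,36,- twist 0.0 shift [-0.0, 39.0, 0.0] /1 = [-0.0, 39.0, 0.0]
```

Call:
arm_command:
  deltas:
    - [0,0,0.04,8]
    - [0,0,0,8]
    - [0,0,0,8]
    - [0,0,0,8]
    - [0,0,0,8]

```text
time: 31.35
tool_pos: [488.6, -228.1, 136.5]
tcp_rot: [-1.571, -0.001, -0.589]
contact_force: [0.4, 0.3, 0.5]
grip_width: 52.3
```

Call:
arm_command:
  deltas:
    - [0,0,0,8]
    - [0,0,0,8]
    - [0,0,0,8]
    - [0,0,0,8]
    - [0,0,0,8]

```text
time: 31.85
tool_pos: [488.6, -228.2, 136.5]
tcp_rot: [-1.57, -0.0, -1.288]
contact_force: [0.0, -0.7, 0.4]
grip_width: 52.2
```

Call:
arm_command:
  deltas:
    - [0,0,0,8.5]
    - [0,0,0,8.5]
    - [-0.04,0,0,0]
    - [-0.04,0,0,0]
    - [-0.04,0,0,0]

```text
time: 32.35
tool_pos: [489.5, -106.9, 136.5]
tcp_rot: [-1.57, -0.0, -1.58]
contact_force: [0.0, 0.0, 0.7]
grip_width: 52.3
```

```bash
python3 plan.py 450,136,75,-90.4 450,136,36,- 
```

```text
t 32.35 [ 489.5 -106.9  136.5] -90.51 F [0.  0.  0.7] w 52.3
450,136,75,-90.4 twist -0.11 shift [-242.7, 61.5, -41.2] /6 = [-40.4, 10.3, -6.9]
450,136,36,- twist 0.0 shift [-0.0, 39.0, 0.0] /1 = [-0.0, 39.0, 0.0]
```

Call:
arm_command:
  deltas:
    - [-0.0405,0.01,-0.007,0]
    - [-0.0405,0.01,-0.007,0]
    - [-0.0405,0.01,-0.007,0]
    - [-0.0405,0.01,-0.007,0]
    - [-0.0405,0.01,-0.007,0]

```text
time: 32.85
tool_pos: [456.0, 96.7, 86.4]
tcp_rot: [-1.57, 0.0, -1.579]
contact_force: [-0.3, -0.0, -0.3]
grip_width: 52.3
```

Call:
arm_command:
  deltas:
    - [-0.039,0.01,-0.007,0]
    - [0,0,0,0]

```text
time: 33.05
tool_pos: [447.7, 138.0, 75.5]
tcp_rot: [-1.573, 0.001, -1.574]
contact_force: [-0.4, -0.1, -0.5]
grip_width: 52.1
```

```bash
python3 plan.py 450,136,36,-90.4; python3 -c "
from h import *
t=vision.capture('top');s=vision.capture('side')
cm=[]
for c in(t,s):
    r=vision.regions_of(c,'straightedge'); m=np.array(r[0]['mask'],float); cm.append((c,m))
    print(r[0]['confidence'],fit_se([(c,m)],[540,-352,.115,120]))
bars()"
```

```text
t 33.05 [447.7 138.   75.5] -90.17 F [-0.4 -0.1 -0.5] w 52.1
450,136,36,-90.4 twist 0.23 shift [1.9, 39.5, 2.3] /1 = [1.9, 39.5, 2.3]
0.77 (array([ 5.39426554e+02, -3.50564576e+02,  1.20479313e-01,  1.22090562e+02]), np.float64(0.045856683567788756))Traceback (most recent call last):
  File "<string>", line 6, in <module>
    r=vision.regions_of(c,'straightedge'); m=np.array(r[0]['mask'],float); cm.append((c,m))
                                                      ~^^^
IndexError: list index out of range
```

Call:
arm_command:
  deltas:
    - [0,0.02,0,0]
    - [0,0.014,0,0]
    - [0,0.004,0,0]
    - [0,0,0,0]
    - [0,0,0,0]

```text
time: 33.75
tool_pos: [449.2, 134.1, 39.3]
tcp_rot: [-1.57, 0.0, -1.579]
contact_force: [0.3, 0.2, 0.1]
grip_width: 52.6
```

Call:
arm_command:
  deltas:
    - [0,0,0,0]
    - [0,0,0,0]
    - [0,0,0,0]
    - [0,0,0,0]
    - [0,0,0,0]
  claw: 255

```text
time: 34.25
tool_pos: [448.6, 134.7, 38.8]
tcp_rot: [-1.57, 0.0, -1.578]
contact_force: [3.4, -0.3, 2.3]
grip_width: 16.5
```

Call:
arm_command:
  deltas:
    - [0,0,0,0]
    - [0,0,0,0]
    - [0,0,0,0]

```text
time: 34.55
tool_pos: [448.9, 134.7, 38.8]
tcp_rot: [-1.57, 0.0, -1.578]
contact_force: [2.4, -0.1, -0.1]
grip_width: 13.9
```

```bash
python3 plan.py -,-,76,- 472.8,358.6,80,-93.8
```

```text
t 34.55 [448.9 134.7  38.8] -90.4 F [ 2.4 -0.1 -0.1] w 13.9
-,-,76,- twist 0.0 shift [-0.0, -37.2, 0.0] /1 = [-0.0, -37.2, 0.0]
472.8,358.6,80,-93.8 twist 3.4 shift [-225.0, -4.0, 9.0] /6 = [-37.5, -0.7, 1.5]
```

Call:
arm_command:
  deltas:
    - [0,-0.02,0,0]
    - [0,-0.022,0,0]
    - [0,0,0,3.4]
    - [-0.0375,0,0.0015,0]
    - [-0.0375,0,0.0015,0]

```text
time: 35.05
tool_pos: [455.7, 209.2, 80.3]
tcp_rot: [-1.573, -0.001, -1.64]
contact_force: [0.8, -0.1, -4.0]
grip_width: 13.8
```

Call:
arm_command:
  deltas:
    - [-0.0375,0,0.0015,0]
    - [-0.0375,0,0.0015,0]
    - [-0.0375,0,0.0015,0]
    - [-0.0375,0,0.0015,0]
    - [0,0,0,0]

```text
time: 35.55
tool_pos: [471.5, 362.4, 79.7]
tcp_rot: [-1.571, 0.001, -1.634]
contact_force: [0.1, -0.3, -4.5]
grip_width: 13.4
```

```bash
python3 plan.py 472.8,358.6,43.5,-93.8
```

```text
t 35.55 [471.5 362.4  79.7] -93.59 F [ 0.1 -0.3 -4.5] w 13.4
472.8,358.6,43.5,-93.8 twist 0.21 shift [3.7, 36.2, 1.5] /1 = [3.7, 36.2, 1.5]
```

Call:
arm_command:
  deltas:
    - [0,0.015,0,0]
    - [0,0.012,0,0]
    - [0,0.007,0,0]
    - [0,0.003,0,0]
    - [0,0,0,0]

```text
time: 36.05
tool_pos: [472.2, 358.0, 43.6]
tcp_rot: [-1.572, -0.0, -1.638]
contact_force: [0.6, 0.5, -4.0]
grip_width: 13.8
```

Call:
arm_command:
  deltas:
    - [0,0,0,0]
    - [0,0,0,0]
  claw: 170

```text
time: 36.25
tool_pos: [473.2, 358.8, 44.7]
tcp_rot: [-1.569, 0.001, -1.637]
contact_force: [0.3, 0.4, 0.7]
grip_width: 25.5
```

Call:
arm_command:
  deltas:
    - [0,0,0,0]
    - [0,-0.02,0,0]
    - [0,-0.04,0,0]
    - [0,0,0,0]

```text
time: 36.65
tool_pos: [475.2, 360.3, 109.2]
tcp_rot: [-1.562, 0.006, -1.637]
contact_force: [1.0, 0.3, 0.7]
grip_width: 30.3
```

```bash
python3 plan.py 609,131.3,80,-93.1; python3 -c "
from h import *
bars()"
```

```text
t 36.65 [475.2 360.3 109.2] -93.8 F [1.  0.3 0.7] w 30.3
609,131.3,80,-93.1 twist -0.7 shift [221.4, 29.2, 145.9] /6 = [36.9, 4.9, 24.3]
top 0.94 [ 464.636 -115.028   -1.414  109.078] err 0.046
top 0.78 [472.75  361.722   1.495  62.658] err 0.095
top 0.69 [608.804 132.683   1.502  92.479] err 0.05
top 0.66 [ 613.611 -135.717    1.543   79.883] err 0.043
side 0.84 [4.77832e+02 3.67172e+02 2.83000e-01 1.79050e+01] err 0.252
side 0.58 [462.209 -97.964  -1.414  69.429] err 0.092
```

Call:
arm_command:
  deltas:
    - [0,0,0,-0.7]
    - [0.0365,0.004,0.0247,0]
    - [0.0365,0.004,0.0247,0]
    - [0.0365,0.004,0.0247,0]
    - [0.0365,0.004,0.0247,0]
  claw: 110

```text
time: 37.35
tool_pos: [563.3, 205.9, 86.6]
tcp_rot: [-1.572, -0.0, -1.624]
contact_force: [0.6, 1.2, 0.0]
grip_width: 51.8
```

Call:
arm_command:
  deltas:
    - [0.0365,0.004,0.0247,0]
    - [0.0365,0.004,0.0247,0]
    - [0,0,0,0]
    - [0,0,0,0]

```text
time: 37.75
tool_pos: [608.2, 130.9, 78.5]
tcp_rot: [-1.573, 0.0, -1.627]
contact_force: [-0.4, 0.7, 0.7]
grip_width: 52.1
```

```bash
python3 plan.py 609,131.3,38.5,-93.1
```

```text
t 37.75 [608.2 130.9  78.5] -93.21 F [-0.4  0.7  0.7] w 52.1
609,131.3,38.5,-93.1 twist -0.11 shift [-0.5, 40.0, 0.8] /1 = [-0.5, 40.0, 0.8]
```

Call:
arm_command:
  deltas:
    - [0,0.02,0.0005,0]
    - [0,0.015,0,0]
    - [0,0.005,0,0]
    - [0,0,0,0]
    - [0,0,0,0]

```text
time: 38.25
tool_pos: [609.1, 132.4, 40.1]
tcp_rot: [-1.57, 0.0, -1.624]
contact_force: [0.5, -0.0, 0.3]
grip_width: 52.0
```

Call:
arm_command:
  deltas:
    - [0,0,0,0]
    - [0,0,0,0]
    - [0,0,0,0]
    - [0,0,0,0]
    - [0,0,0,0]
  claw: 255

```text
time: 38.75
tool_pos: [609.1, 131.8, 39.8]
tcp_rot: [-1.571, 0.0, -1.625]
contact_force: [-0.0, -0.2, 0.0]
grip_width: 16.9
```

Call:
arm_command:
  deltas:
    - [0,0,0,0]
    - [0,0,0,0]
    - [0,0,0,0]

```text
time: 39.05
tool_pos: [608.9, 131.8, 39.7]
tcp_rot: [-1.571, -0.0, -1.625]
contact_force: [-1.3, 0.4, 1.1]
grip_width: 13.6
```

```bash
python3 plan.py -,-,-,-93.8 616.6,349,81,-93.8 -,-,44,-
```

```text
t 39.05 [608.9 131.8  39.7] -93.1 F [-1.3  0.4  1.1] w 13.6
-,-,-,-93.8 twist 0.7 shift [-0.0, -0.0, 0.0] /0 = [-0.0, -0.0, 0.0]
616.6,349,81,-93.8 twist 0.0 shift [-217.3, -41.3, -6.7] /5 = [-43.5, -8.3, -1.3]
-,-,44,- twist 0.0 shift [-0.0, 37.0, 0.0] /1 = [-0.0, 37.0, 0.0]
```

Call:
arm_command:
  deltas:
    - [0,-0.02,0,0]
    - [0,-0.022,0,0]
    - [0,0,0,0.7]
    - [-0.0362,0,-0.001,0]
    - [-0.0362,0,-0.001,0]

```text
time: 39.55
tool_pos: [611.2, 203.8, 79.9]
tcp_rot: [-1.573, -0.001, -1.64]
contact_force: [-0.4, 0.4, -6.8]
grip_width: 14.0
```

Call:
arm_command:
  deltas:
    - [-0.0362,0,-0.001,0]
    - [-0.0362,0,-0.001,0]
    - [-0.0362,0,-0.001,0]
    - [-0.0362,0,-0.001,0]
    - [0,0,0,0]

```text
time: 40.05
tool_pos: [615.5, 353.9, 79.0]
tcp_rot: [-1.573, 0.001, -1.633]
contact_force: [0.3, 0.6, -6.3]
grip_width: 13.7
```

Call:
arm_command:
  deltas:
    - [0,0,0,0]

```text
time: 40.15
tool_pos: [616.0, 349.4, 79.0]
tcp_rot: [-1.574, -0.002, -1.636]
contact_force: [-0.6, -0.8, -6.8]
grip_width: 13.6
```

```bash
python3 plan.py 616.6,349,44.3,-93.8
```

```text
t 40.15 [616.  349.4  79. ] -93.71 F [-0.6 -0.8 -6.8] w 13.6
616.6,349,44.3,-93.8 twist 0.09 shift [0.4, 34.7, 0.6] /1 = [0.4, 34.7, 0.6]
```

Call:
arm_command:
  deltas:
    - [0,0.015,0,0]
    - [0,0.012,0,0]
    - [0,0.006,0,0]
    - [0,0.002,0,0]
    - [0,0,0,0]

```text
time: 40.65
tool_pos: [617.4, 348.4, 46.2]
tcp_rot: [-1.571, -0.0, -1.638]
contact_force: [-0.1, -0.5, -6.7]
grip_width: 13.8
```

Call:
arm_command:
  deltas:
    - [0,0.001,0,0]
    - [0,0,0,0]

```text
time: 40.85
tool_pos: [617.7, 349.0, 46.3]
tcp_rot: [-1.57, 0.001, -1.637]
contact_force: [-1.0, -0.3, -5.7]
grip_width: 13.6
```

Now release and take a next.

Call:
arm_command:
  deltas:
    - [0,0.001,0,0]
    - [0,0,0,0]

```text
time: 41.05
tool_pos: [617.4, 349.0, 44.9]
tcp_rot: [-1.571, 0.0, -1.637]
contact_force: [0.2, -0.2, -6.4]
grip_width: 14.1
```

Call:
arm_command:
  deltas:
    - [0,0,0,0]
    - [0,0,0,0]
    - [0,0,0,0]
  claw: 170

```text
time: 41.35
tool_pos: [618.1, 349.2, 45.9]
tcp_rot: [-1.569, 0.001, -1.637]
contact_force: [-0.7, 1.0, 0.2]
grip_width: 29.9
```

Call:
arm_command:
  deltas:
    - [0,-0.02,0,0]
    - [0,-0.04,0,0]
    - [0,-0.01,0,0]
    - [0,0,0,0]

```text
time: 41.75
tool_pos: [618.8, 349.6, 117.9]
tcp_rot: [-1.565, 0.003, -1.637]
contact_force: [1.2, 0.8, -0.2]
grip_width: 30.7
```

```bash
python3 plan.py 550,100,105,-81.1 465.2,-116,80,-; python3 -c "
from h import *
bars()"
```

```text
t 41.75 [618.8 349.6 117.9] -93.8 F [ 1.2  0.8 -0.2] w 30.7
550,100,105,-81.1 twist -12.7 shift [235.9, 12.9, -106.6] /6 = [39.3, 2.2, -17.8]
465.2,-116,80,- twist 0.0 shift [200.3, 25.0, -117.2] /6 = [33.4, 4.2, -19.5]
top 0.83 [472.03  362.364   1.496  61.176] err 0.081
top 0.62 [617.066 343.653   1.528  77.885] err 0.084
top 0.6 [ 464.402 -114.81    -1.428  109.213] err 0.097
top 0.6 [ 613.223 -136.739    1.569   78.033] err 0.132
side 0.82 [621.08  366.093   1.527  59.177] err 0.091
side 0.71 [472.461 347.559   1.525  43.171] err 0.053
```

Call:
arm_command:
  deltas:
    - [0,0,0,-6.4]
    - [0,0,0,-6.3]
    - [0.0393,0.002,-0.0178,0]
    - [0.0393,0.002,-0.0178,0]
    - [0.0393,0.002,-0.0178,0]
  claw: 110

```text
time: 42.45
tool_pos: [581.4, 222.9, 106.9]
tcp_rot: [-1.573, -0.0, -1.414]
contact_force: [0.6, -1.0, 0.7]
grip_width: 52.1
```

Call:
arm_command:
  deltas:
    - [0.0393,0.002,-0.0178,0]
    - [0.0393,0.002,-0.0178,0]
    - [0.0393,0.002,-0.0178,0]
    - [0.0334,0.004,-0.0195,0]
    - [0.0334,0.004,-0.0195,0]

```text
time: 42.95
tool_pos: [518.8, 26.0, 93.5]
tcp_rot: [-1.573, 0.001, -1.416]
contact_force: [-0.8, -1.3, -0.2]
grip_width: 52.2
```

Call:
arm_command:
  deltas:
    - [0.0334,0.003,-0.0195,0]
    - [0.0334,0.003,-0.0195,0]
    - [0.0334,0.003,-0.0195,0]
    - [0.0334,0.003,-0.0195,0]
    - [0,0,0,0]

```text
time: 43.45
tool_pos: [461.7, -119.7, 81.4]
tcp_rot: [-1.574, 0.001, -1.42]
contact_force: [-0.1, 1.8, -0.5]
grip_width: 52.5
```

Call:
arm_command:
  deltas:
    - [0,0,0,0]

```text
time: 43.55
tool_pos: [463.1, -117.0, 81.9]
tcp_rot: [-1.572, 0.001, -1.418]
contact_force: [0.8, -0.2, 0.6]
grip_width: 52.3
```

```bash
python3 plan.py 465.2,-116,38.5,-81.1; python3 -c "
from h import *
bars()"
```

```text
t 43.55 [ 463.1 -117.    81.9] -81.24 F [ 0.8 -0.2  0.6] w 52.3
465.2,-116,38.5,-81.1 twist -0.14 shift [-0.6, 43.4, 2.2] /1 = [-0.6, 43.4, 2.2]
top 0.79 [618.29  351.412   1.51   95.257] err 0.037
top 0.69 [ 614.314 -135.655    1.559   79.849] err 0.048
top 0.61 [ 4.61663e+02 -6.52860e+01  3.20000e-02  2.20000e-02] err 0.328
top 0.57 [472.151 361.859   1.497  62.89 ] err 0.051
side 0.92 [ 464.863 -115.904   -1.402  104.473] err 0.079
side 0.89 [472.587 349.587   1.505  47.966] err 0.03
side 0.81 [ 614.259 -139.359    1.566   77.959] err 0.066
side 0.62 [620.131 347.846   1.498  93.47 ] err 0.062
```

Call:
arm_command:
  deltas:
    - [0,0.02,0.001,0]
    - [0,0.016,0.0005,0]
    - [0,0.006,0,0]
    - [0,0,0,0]
    - [0,0,0,0]

```text
time: 44.25
tool_pos: [465.7, -116.1, 41.1]
tcp_rot: [-1.57, -0.0, -1.415]
contact_force: [-0.2, 0.2, 0.2]
grip_width: 52.3
```

Call:
arm_command:
  deltas:
    - [0,0,0,0]
    - [0,0,0,0]
    - [0,0,0,0]
    - [0,0,0,0]
    - [0,0,0,0]
  claw: 255

```text
time: 44.75
tool_pos: [465.3, -116.5, 40.8]
tcp_rot: [-1.571, -0.0, -1.416]
contact_force: [0.1, -0.0, -0.1]
grip_width: 16.9
```

Call:
arm_command:
  deltas:
    - [0,0,0,0]
    - [0,0,0,0]
    - [0,0,0,0]

```text
time: 45.05
tool_pos: [465.3, -116.5, 40.8]
tcp_rot: [-1.571, 0.0, -1.415]
contact_force: [-1.7, -1.1, 2.2]
grip_width: 13.7
```

```bash
python3 plan.py -,-,-,-93.8 520.7,355.4,81,-93.8
```

```text
t 45.05 [ 465.3 -116.5   40.8] -81.1 F [-1.7 -1.1  2.2] w 13.7
-,-,-,-93.8 twist 12.7 shift [-0.0, -0.0, 0.0] /0 = [-0.0, -0.0, 0.0]
520.7,355.4,81,-93.8 twist 0.0 shift [-474.5, -40.2, 24.0] /11 = [-43.1, -3.7, 2.2]
```

Call:
arm_command:
  deltas:
    - [0,-0.02,0,0]
    - [0,-0.022,0,0]
    - [0,0,0,6.4]
    - [0,0,0,6.3]
    - [-0.0396,0,0.002,0]

```text
time: 45.55
tool_pos: [469.9, -79.8, 82.1]
tcp_rot: [-1.571, -0.001, -1.645]
contact_force: [1.5, 1.4, -7.3]
grip_width: 13.7
```

Call:
arm_command:
  deltas:
    - [-0.0396,0,0.002,0]
    - [-0.0396,0,0.002,0]
    - [-0.0396,0,0.002,0]
    - [-0.0396,0,0.002,0]
    - [-0.0396,0,0.002,0]

```text
time: 46.05
tool_pos: [491.9, 121.4, 81.6]
tcp_rot: [-1.574, -0.0, -1.637]
contact_force: [1.3, -0.5, -7.2]
grip_width: 13.6
```

```bash
python3 plan.py 520.7,355.4,-,-93.8
```

```text
t 46.05 [491.9 121.4  81.6] -93.8 F [ 1.3 -0.5 -7.2] w 13.6
520.7,355.4,-,-93.8 twist 0.0 shift [-235.4, -0.0, 13.2] /6 = [-39.2, -0.0, 2.2]
```

Call:
arm_command:
  deltas:
    - [-0.0394,0,0.002,0]
    - [-0.0394,0,0.002,0]
    - [-0.0394,0,0.002,0]
    - [-0.0394,0,0.002,0]
    - [-0.0394,0,0.002,0]

```text
time: 46.55
tool_pos: [514.8, 317.0, 81.0]
tcp_rot: [-1.574, -0.002, -1.637]
contact_force: [1.0, 0.2, -7.9]
grip_width: 13.7
```

Call:
arm_command:
  deltas:
    - [-0.0394,0,0.002,0]
    - [0,0,0,0]
    - [0,0,0,0]
    - [0,0.015,0,0]
    - [0,0.01,0,0]

```text
time: 47.05
tool_pos: [519.7, 353.3, 56.0]
tcp_rot: [-1.573, -0.002, -1.638]
contact_force: [-0.6, -0.4, -7.1]
grip_width: 13.9
```

Call:
arm_command:
  deltas:
    - [0,0.005,0,0]
    - [0,0,0,0]
    - [0,0,0,0]

```text
time: 47.35
tool_pos: [520.8, 354.6, 52.9]
tcp_rot: [-1.571, 0.0, -1.638]
contact_force: [0.5, 0.3, -7.2]
grip_width: 13.6
```

```bash
python3 plan.py 520.7,355.4,45.3,-93.8
```

```text
t 47.35 [520.8 354.6  52.9] -93.83 F [ 0.5  0.3 -7.2] w 13.6
520.7,355.4,45.3,-93.8 twist -0.03 shift [-0.8, 7.6, -0.2] /1 = [-0.8, 7.6, -0.2]
```

Call:
arm_command:
  deltas:
    - [0,0.005,0,0]
    - [0,0.002,0,0]
    - [0,0,0,0]
    - [0,0,0,0]

```text
time: 47.75
tool_pos: [520.6, 355.0, 45.8]
tcp_rot: [-1.571, 0.0, -1.637]
contact_force: [-0.8, 0.2, -6.9]
grip_width: 13.6
```

Call:
arm_command:
  deltas:
    - [0,0,0,0]
    - [0,0,0,0]
    - [0,0,0,0]
  claw: 170

```text
time: 48.05
tool_pos: [521.4, 355.3, 46.9]
tcp_rot: [-1.569, 0.001, -1.637]
contact_force: [0.3, 0.6, 0.4]
grip_width: 29.3
```

Call:
arm_command:
  deltas:
    - [0,-0.02,0,0]
    - [0,-0.04,0,0]
    - [0,-0.01,0,0]
    - [0,0,0,0]

```text
time: 48.45
tool_pos: [521.9, 355.7, 118.5]
tcp_rot: [-1.566, 0.003, -1.637]
contact_force: [0.8, -0.3, -0.4]
grip_width: 30.7
```

```bash
python3 plan.py 614,-136.8,82,-90.6; python3 -c "
from h import *
bars()"
```

```text
t 48.45 [521.9 355.7 118.5] -93.79 F [ 0.8 -0.3 -0.4] w 30.7
614,-136.8,82,-90.6 twist -3.19 shift [491.5, 36.5, 97.2] /12 = [41.0, 3.0, 8.1]
top 0.96 [617.458 348.346   1.523  89.445] err 0.083
top 0.87 [473.109 361.427   1.526  61.043] err 0.142
top 0.76 [ 614.119 -134.812    1.555   77.858] err 0.043
top 0.72 [519.812 350.907   1.504  94.454] err 0.074
side 0.93 [ 5.22334e+02  3.69054e+02 -9.80000e-02  3.64970e+01] err 0.078
side 0.93 [ 608.646 -110.426   -1.353   17.919] err 0.536
side 0.72 [621.365 369.717   1.528  50.812] err 0.158
side 0.62 [ 4.73351e+02  3.62857e+02 -7.30000e-02  3.64570e+01] err 0.103
```

Call:
arm_command:
  deltas:
    - [0,0,0,-3.2]
    - [0.041,0.003,0.0081,0]
    - [0.041,0.003,0.0081,0]
    - [0.041,0.003,0.0081,0]
    - [0.041,0.003,0.0081,0]
  claw: 110

```text
time: 49.15
tool_pos: [550.6, 189.0, 102.2]
tcp_rot: [-1.573, -0.0, -1.581]
contact_force: [0.4, -0.5, 1.2]
grip_width: 51.9
```

Call:
arm_command:
  deltas:
    - [0.041,0.003,0.0081,0]
    - [0.041,0.003,0.0081,0]
    - [0.041,0.003,0.0081,0]
    - [0.041,0.003,0.0081,0]
    - [0.041,0.003,0.0081,0]

```text
time: 49.65
tool_pos: [589.0, -16.4, 87.2]
tcp_rot: [-1.573, 0.0, -1.581]
contact_force: [0.4, -0.1, 0.2]
grip_width: 52.2
```

Call:
arm_command:
  deltas:
    - [0.041,0.003,0.0081,0]
    - [0.041,0.003,0.0081,0]
    - [0.041,0.001,0.0081,0]
    - [0,0,0,0]
    - [0,0,0,0]

```text
time: 50.15
tool_pos: [611.8, -138.6, 80.1]
tcp_rot: [-1.573, 0.001, -1.583]
contact_force: [0.0, -0.3, 0.1]
grip_width: 52.0
```

```bash
python3 plan.py 614,-136.8,40,-90.6; python3 -c "
from h import *
bars()"
```

```text
t 50.15 [ 611.8 -138.6   80.1] -90.73 F [ 0.  -0.3  0.1] w 52.0
614,-136.8,40,-90.6 twist -0.13 shift [-1.8, 40.1, 2.2] /1 = [-1.8, 40.1, 2.2]
top 0.93 [520.331 357.892   1.497 109.032] err 0.049
top 0.87 [472.603 361.88    1.487  62.803] err 0.074
side 0.97 [619.318 347.873   1.489  95.274] err 0.031
side 0.73 [472.868 347.275   1.506  42.715] err 0.065
side 0.66 [ 5.36586e+02  2.81387e+02 -6.90000e-02  2.18748e+02] err 0.594
side 0.59 [ 614.194 -138.174    1.561   75.362] err 0.049
```

Call:
arm_command:
  deltas:
    - [0,0.02,0.001,0]
    - [0,0.014,0,0]
    - [0,0.006,0,0]
    - [0,0,0,0]
    - [0,0,0,0]

```text
time: 50.85
tool_pos: [613.9, -137.9, 42.0]
tcp_rot: [-1.57, 0.0, -1.581]
contact_force: [0.6, 0.8, 0.5]
grip_width: 52.1
```

Call:
arm_command:
  deltas:
    - [0,0,0,0]
    - [0,0,0,0]
    - [0,0,0,0]
    - [0,0,0,0]
    - [0,0,0,0]
  claw: 255

```text
time: 51.35
tool_pos: [613.7, -138.1, 41.8]
tcp_rot: [-1.571, 0.0, -1.581]
contact_force: [-0.3, 0.1, -0.9]
grip_width: 16.8
```

Call:
arm_command:
  deltas:
    - [0,0,0,0]
    - [0,0,0,0]
    - [0,0,0,0]

```text
time: 51.65
tool_pos: [613.6, -138.1, 41.7]
tcp_rot: [-1.571, 0.0, -1.581]
contact_force: [-1.5, 0.0, 1.3]
grip_width: 13.7
```

```bash
python3 plan.py -,-,-,-93.8 568.7,352.2,81,-93.8
```

```text
t 51.65 [ 613.6 -138.1   41.7] -90.6 F [-1.5  0.   1.3] w 13.7
-,-,-,-93.8 twist 3.2 shift [-0.0, -0.0, 0.0] /0 = [-0.0, -0.0, 0.0]
568.7,352.2,81,-93.8 twist 0.0 shift [-486.2, -39.3, -77.3] /11 = [-44.2, -3.6, -7.0]
```

Call:
arm_command:
  deltas:
    - [0,-0.02,0,0]
    - [0,-0.025,0,0]
    - [0,0,0,3.2]
    - [-0.0405,0,-0.0085,0]
    - [-0.0405,0,-0.0085,0]

```text
time: 52.15
tool_pos: [601.3, -56.0, 85.7]
tcp_rot: [-1.572, 0.0, -1.64]
contact_force: [0.6, -0.1, -5.1]
grip_width: 13.7
```

Call:
arm_command:
  deltas:
    - [-0.0405,0,-0.0085,0]
    - [-0.0405,0,-0.0085,0]
    - [-0.0405,0,-0.0085,0]
    - [-0.0405,0,-0.0085,0]
    - [-0.0405,0,-0.0085,0]

```text
time: 52.65
tool_pos: [572.0, 150.3, 85.8]
tcp_rot: [-1.573, -0.0, -1.637]
contact_force: [0.5, 0.4, -5.2]
grip_width: 13.5
```

```bash
python3 plan.py 568.7,352.2,-,-93.8; python3 -c "
from h import *
bars(('top',))"
```

```text
t 52.65 [572.  150.3  85.8] -93.8 F [ 0.5  0.4 -5.2] w 13.5
568.7,352.2,-,-93.8 twist -0.0 shift [-201.2, -0.0, -16.6] /5 = [-40.2, -0.0, -3.3]
top 0.72 [576.575 126.198   1.552  15.27 ] err 0.22
top 0.65 [521.844 358.164   1.49  109.523] err 0.663
top 0.55 [6.13571e+02 3.85849e+02 6.29000e-01 1.80000e-02] err 0.936
```

Call:
arm_command:
  deltas:
    - [-0.0405,0,-0.0035,0]
    - [-0.0405,0,-0.0035,0]
    - [-0.0405,0,-0.003,0]
    - [-0.0405,0,-0.003,0]
    - [-0.0395,0,-0.003,0]

```text
time: 53.25
tool_pos: [569.9, 351.7, 85.6]
tcp_rot: [-1.572, -0.001, -1.637]
contact_force: [1.0, -0.1, -5.7]
grip_width: 13.9
```

Call:
arm_command:
  deltas:
    - [0,0,0,0]
    - [0,0,0,0]
    - [0,0.015,0,0]
    - [0,0.01,0,0]
    - [0,0,0,0]

```text
time: 53.75
tool_pos: [569.2, 348.9, 58.7]
tcp_rot: [-1.576, -0.003, -1.639]
contact_force: [-0.6, 0.6, -5.0]
grip_width: 13.4
```

```bash
python3 plan.py 568.7,352.2,46.3,-93.8; python3 -c "
from h import *
c=vision.capture('side');cv2.imwrite('pics/tr.png',cv2.resize(cv2.cvtColor(c['img'],cv2.COLOR_RGB2BGR)[330:480,150:370],None,fx=3.5,fy=3.5))"
```

```text
t 53.75 [569.2 348.9  58.7] -93.88 F [-0.6  0.6 -5. ] w 13.4
568.7,352.2,46.3,-93.8 twist -0.08 shift [-3.3, 12.4, -0.7] /1 = [-3.3, 12.4, -0.7]
```

View pics/tr.png

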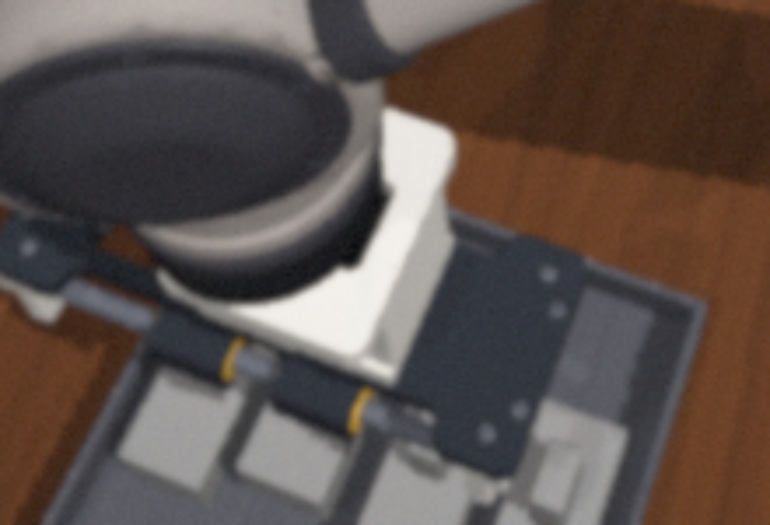

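Call:
arm_command:
  deltas:
    - [0,0.008,0,0]
    - [0,0.004,0,0]
    - [0,0,0,0]
    - [0,0,0,0]

```text
time: 54.2
tool_pos: [570.5, 350.9, 49.8]
tcp_rot: [-1.571, 0.0, -1.637]
contact_force: [0.0, -0.3, -5.2]
grip_width: 13.4
```

Call:
arm_command:
  deltas:
    - [0,0.001,0,0]
    - [0,0,0,0]

```text
time: 54.4
tool_pos: [570.6, 351.0, 48.9]
tcp_rot: [-1.57, 0.0, -1.637]
contact_force: [0.2, -0.0, -5.0]
grip_width: 13.5
```

Call:
arm_command:
  deltas:
    - [0,0.002,0,0]
    - [0,0,0,0]

```text
time: 54.6
tool_pos: [570.3, 350.8, 46.5]
tcp_rot: [-1.571, -0.0, -1.637]
contact_force: [0.4, -0.3, -4.7]
grip_width: 14.0
```

Call:
arm_command:
  deltas:
    - [0,0,0,0]
    - [0,0,0,0]
    - [0,0,0,0]
  claw: 170

```text
time: 54.9
tool_pos: [571.0, 351.1, 47.6]
tcp_rot: [-1.569, 0.001, -1.637]
contact_force: [0.6, 0.2, 0.1]
grip_width: 29.6
```

Call:
arm_command:
  deltas:
    - [0,-0.02,0,0]
    - [0,-0.04,0,0]
    - [0,-0.04,0,0]
    - [0.045,-0.02,0,0]
    - [0.045,0,0,0]

```text
time: 55.4
tool_pos: [566.2, 261.7, 171.2]
tcp_rot: [-1.562, 0.003, -1.634]
contact_force: [0.6, -0.0, -0.1]
grip_width: 31.1
```

Call:
arm_command:
  deltas:
    - [0.045,0,-0.01,0]
    - [0.045,0,-0.02,0]
    - [0.045,0,-0.02,0]
    - [0.045,0,-0.02,0]
    - [0,0,0,0]

```text
time: 55.9
tool_pos: [480.2, 82.2, 167.2]
tcp_rot: [-1.572, -0.001, -1.641]
contact_force: [0.0, -0.5, 0.5]
grip_width: 30.4
```

Call:
arm_command:
  deltas:
    - [0.045,0,-0.02,0]
    - [0.045,0,-0.02,0]
    - [0,0,0,0]
    - [0,0,0,0]

```text
time: 56.3
tool_pos: [437.5, -1.6, 167.4]
tcp_rot: [-1.569, 0.0, -1.64]
contact_force: [0.6, 0.2, 1.2]
grip_width: 30.5
```

```bash
python3 -c "
from h import *
c,_=bars(); save(c['top'],'fin.png')
for k in c:
    r=vision.regions_of(c[k],'straightedge')
    if r: print(k,r[0]['confidence'],fit_se([(c[k],np.array(r[0]['mask'],float))],[540,-352,.115,120]))
o=bot.get_obs();print(o['time'],o['tool_pos'],o['contact_force'])"
```

```text
top 0.78 [617.808 351.625   1.512  93.457] err 0.071
top 0.7 [472.204 362.464   1.495  63.742] err 0.057
top 0.66 [570.41  354.299   1.506  79.868] err 0.048
top 0.59 [520.01  358.586   1.508 108.515] err 0.051
side 0.77 [472.244 349.817   1.497  49.33 ] err 0.035
side 0.74 [619.675 347.468   1.494  95.301] err 0.037
side 0.73 [521.014 343.233   1.51   83.979] err 0.044
side 0.7 [571.824 350.669   1.524  79.163] err 0.053
top 0.6 (array([ 5.39857984e+02, -3.50195134e+02,  1.27448381e-01,  1.22237876e+02]), np.float64(0.05332817337461301))
side 0.54 (array([ 5.31112564e+02, -3.50558465e+02,  2.00003677e+00,  2.55954032e-01]), np.float64(1.632006033182504))
56.6 [ 4.37283330e+02 -9.50342206e-02  1.66648256e+02] [-0.05497869 -0.30469543  0.21906945]
```

View pics/fin.png

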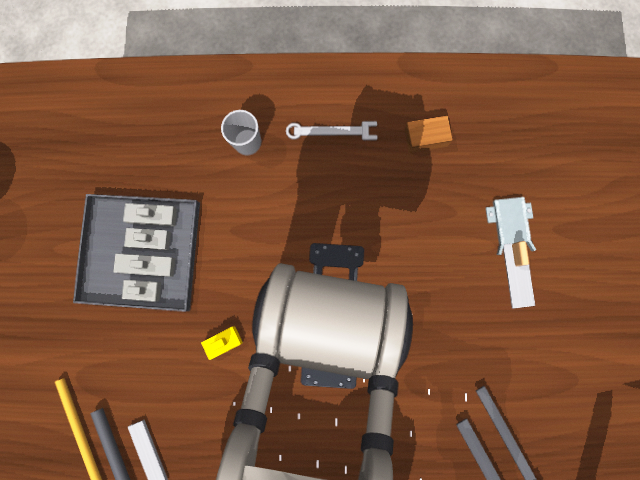

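```bash
python3 -c "
from h import *
print(job.close_job())"
```

```text
the job is handed in; nothing more can be done
None
```

I did the whole job and handed it in at about 57 s on the robot's clock. `close_job()` gave no verdict.

- **Checking the bars:** I drew the straightedge and checked all four bars in order (a, b, c, d). Each time I pushed its edge gently against a long face and held it for about a second. The side camera showed no visible gap on any bar. For bars a, b and d, the centre distances worked out at 39–41 mm, where exactly flush is 40 mm; I did not compute it for bar c.
- **Sheath:** I slid the straightedge back until it hit the end of the sheath, where the contact force rose to about 16 N. The camera fits put its visible length at 117–122 mm, where fully home is 120 mm.
- **Tray:** The last top picture shows all four bars inside the tray with stubs up. The beaker, wrench and wood block look unmoved, and the arm was clear of everything.

**Checks that disagreed or were missed:**
- The last side-camera fit of the straightedge failed, probably because the arm hid part of it. The top-camera fit agreed with the earlier ones.
- The side camera's fits of bars a and d in the tray came out about 12–15 mm different in y and too short, probably because the edge of the picture cuts them off. The top-camera fits match where I set them.
- In the last top picture the arm hides the pink look-alike, so I did not confirm its position at the end. I never meant to touch it.
- The blade knocked the bench once while being lowered before bar b, with a wrist force of about 41 N. That is well under the 120 N limit.

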